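# Pack and latch the microscope spares case

### The arm

A 7-joint arm with a two-finger parallel gripper is mounted at the origin on a cart in front of the work surface, level with it; the furniture and walls round the work are solid. World frame = base frame: x ahead of the robot, y to its left, z up, the work surface at z = 0. Lengths are in m, angles in rad, forces in N, time in s.
With the tool pointing down it reaches from about 0.425 to 0.925 m from the base axis. Payload 6.8 kg.
Tool frame: the origin (TCP) lies on the centre line of the jaws, within the pads' length; the fingertips stand 25 mm ahead of it and the grasp point (between the pads) lies 6 mm ahead of it; z points along the fingers, y is the line along which they close (so a half turn about z gives the same grasp; the last joint's range is limited). The gripper opens to 85 mm and grips with 20 to 120 N. Pads are 22 mm wide; open, the fingers measure 114 mm over their backs; the gripper's body (76 mm by 85 mm) begins 54 mm behind the grasp point. The pads swing forward as they close: fully open they stand 13 mm farther back than shut.
Start: joints at [1.067, 0.477, 0.022, 1.555, -0.011, 1.109, -0.083], TCP at [0.26, -0.623, 0.224] pointing down, gripper open.
Joint ranges: [-2.96, 2.96], [-0.34, 2.1], [-1.41, 1.46], [0.24, 2.44], [-1.37, 4.51], [0.17, 1.92], [-2.96, 2.96]. Speed limits (rad/s): [2.39, 2.39, 3.14, 3.14, 3.14, 3.14, 3.14].

### API

Orientations are given as a rotation vector (axis times angle).
In Python, from bench import telemetry, grab_frame, job gives the robot as it stands.
- The arm moves only by the tool apply_moves, never from a script. Its argument "rows" is a list of rows, each a list of 2 entries, a list of its own where there are three numbers: the shift along the tool's x, y, z each as a share of 250 mm, from -1 to 1, then the turn, a rotation vector about the tool's x, y, z each as a share of pi rad, from -1 to 1. A call has 1 to 10 rows; each row is the pose to reach, as a shift and turn from the pose commanded when the call began, along the tool's axes at that moment, turning the shorter way round; what a row does not reach only later rows make up. A row lasts 1/8 s, in which the tool goes at most 62.5 mm and 10.7 degrees, less where a joint would pass 70% of its speed; a pose out of reach is approached as far as the arm can. A call with a number of a shift or a turn outside -1 to 1 is refused whole. A call with a gripper value outside its range is refused whole. "jaw" is the gripper's target within -1 to 1 (fully open at 1, half-way at 0, shut at -1), set as the call begins (left out, the last holds). The fingers move at their own pace and stop on an object; "newtons" is the grip in N (left out, the last holds). Time passes only in rows, so rows that repeat a pose let the fingers close. It gives the time, the measured TCP pose, the force, the opening and the grip force at its end, in the units of the state.
- telemetry.get_obs(): the state, without advancing time (a new reading comes with each control period).
- grab_frame(name): name is "scene" or "top" or "wrist"; returns a dict with "frame" (480x640x3 uint8, red, green, blue), "vertical_fov" (degrees; the focal length in pixels is half the picture's height over the tangent of half this angle, whatever the lens; pixels are square), "cx", "cy" (the principal point, pixels), "origin" and "attitude" of the camera in the world. Camera axes: x right, y up, looking along -z (the intrinsics and any distortion apply to the point x, -y, -z); pixel columns grow to the right and rows downward; lengths in m; the calibration is good to about 2 mm. A picture is of the moment at which its call begins. There is no depth.
- job.hand_in(): hands the job in; it is judged then, once.
The state is a dict: "clock": time; "joints": joint angles; "qvel": joint speeds; "tau": joint torques, N m; "tcp_pos": TCP position; "orientation": TCP orientation; "contact_force": force on the tool from outside, world axes, zero at the start; "moment": the same for the moment, N m; "grip_width": finger opening in m; "gripper_force": force on a finger pad.
Only numpy, scipy, OpenCV 4.12 (cv2) and the standard library are available. Lean on these libraries where they do the work, as an engineer would, in place of code of your own. Each camera call takes 0.05 s, during which the arm holds its last target. There are 200 camera calls.

### The job

Prise up the lid of the grey case with the screwdriver (blade in the notch of its front rim), tip the lid right back so that it stands open, and lay the screwdriver back on the desk. Put every microscope spare that lies out on the right (the box of slides, the lamp carton, the objective canister, the eyepiece; some may be missing) into the case, then shut the lid, swing the latch's wire bail over the keeper on the lid and push the latch lever down past centre until it lies flat and clamps. Leave the rubber bulb, the tape roll, the wash bottle and the white jar where they are.

Things in the scene. Friction and masses are not known exactly. Their poses are not given: they have to be found in the camera images.
- case: Grey case fixed on the desk; origin: centre of its underside. x points from front to hinge side, y along the front. Outside 146 (x) by 266 (y) mm, rim 74 mm high; inside 130 by 250 mm, floor at z 8 mm. The front (x -73) faces roughly to the robot's right (world -y). The latch bracket (x -135 to -73, y 27 to 73, top z 60 mm) stands out from it.
- notch (a point): Middle of the mouth, on the front face, of the prising notch in the front rim under the closed lid: 34 mm wide, 10 mm high (z 64 to 74 mm), open right through the 8 mm wall. At case x -73, y -45, z 69 mm; a blade goes in along case +x. Axes as the case's.
- lid (a joint): Lid, a 10 mm plate, 149 mm from hinge line to front edge, flush with the walls (no hold for fingers while shut). Hinge line along case y at case x 76, z 74 mm (underside of the shut lid). 0 = shut, positive = opened (rad), 1.8 = leaning back on its stop. Stiff hinge: it stays where it is left; the front edge takes about 3 N to lift, 1 N to push down.
- lid_edge (a point): Middle of the thickness of the lid's front edge, straight above the notch; moves with the lid (z axis normal to the lid's top).
- lever (a joint): Steel latch lever, 18 mm wide, 5 mm thick, turning about an axis along case y through case x -105, y 50, z 72 mm. 0 = clamped: level, pointing away from the case (case -x); positive = raised (rad): 1.57 upright, 1.83 stop, leaning to the lid. Stays where it is left. With the bail hooked it takes 2 to 5 N at the tip to push down, then it snaps over centre and stays.
- lever_tip (a point): Centre of the rolled tip (radius 5 mm) of the lever, 64 mm from its axis.
- bail (a joint): Wire bail: loop with two legs 40 mm apart, 88 mm long, wire 6 mm, hinged 14 mm from the lever's axis, straddling the lever. Its elevation above level towards the lid = bail - lever (rad). At the start it leans back (about 2.0 to 2.3) on its stop, bail = 3.8; past upright (1.57) it falls towards the lid. It drops behind the keeper only with the lever above 1.2.
- bow_bar (a point): Middle of the bail's crossbar (6 mm thick, 40 mm long along case y).
- keeper (a point): Seat of the crossbar when hooked: 3 mm behind (hinge side of) the keeper, an upright lug 22 mm wide (case y), 6 mm thick, 14 mm high on the lid's top, and 3.5 mm above that top. Moves with the lid; axes as the case's when shut. Lid shut: case x -29.5, y 50, z 87.5 mm.
- driver_mid (a point): Screwdriver, 150 mm long. The point is half-way along its centre line (10 mm above the desk as it lies). -y points to the blade tip, 75 mm away; the round metal shaft (4.4 mm thick) fills that half, the handle (18 mm thick) the other, 0 to 75 mm on the +y side. At the start the blade points roughly to world +y.
- slides_mid (a point): Box of glass slides, upright, 31 (its x) by 81 (its y) by 52 mm high. The point is its centre. May be absent.
- carton_mid (a point): Small lamp carton, 46 by 45 by 62 mm high. The point is its centre. May be absent.
- can_mid (a point): Round objective canister with clear top, 38 mm across, 56 mm high. The point is its centre. May be absent.
- eyepiece_mid (a point): Black eyepiece standing on its wide end, 35 mm across below, 24 mm across in its upper half, 45 mm high. The point is its centre, half-way up. May be absent.
- rubber_bulb: Orange rubber pipette bulb, 47 mm across, 63 mm high, among the spares; bystander, leave it. Origin on its underside.
- tape: Roll of tape, 55 mm across, 18 mm high; bystander. Origin on its underside.
- wash: Wash bottle, 61 by 84 by 176 mm high; bystander. Origin on its underside.
- jar: White jar, 60 mm across, 60 mm high; bystander. Origin on its underside.
- floor_mid (a point): Middle of the case's inner floor (z = 8 mm).
Not all that is in view belongs to the job. Of the things that look like the part that bears slides_mid, the smallest one is meant.

How it is judged:
On the way, in this order (a step that is already met when the one before it is completed fails the run):
1. the lid is prised ajar by the screwdriver, which touches it (value of joint lid above 0.1 rad and contact force between driver and lid above 0.2 N), for 0.1 s.
2. the lid stands open, upright or nearly so (beyond 1.35 rad) (value of joint lid above 1.35 rad), for 0.2 s.
3. every spare that is there lies in the case (x of slides_mid in the frame of case between -0.065 and 0.065 m and y of slides_mid in the frame of case between -0.125 and 0.125 m and z of slides_mid in the frame of case between 0.005 and 0.055 m and x of carton_mid in the frame of case between -0.065 and 0.065 m and y of carton_mid in the frame of case between -0.125 and 0.125 m and z of carton_mid in the frame of case between 0.005 and 0.055 m and x of can_mid in the frame of case between -0.065 and 0.065 m and y of can_mid in the frame of case between -0.125 and 0.125 m and z of can_mid in the frame of case between 0.005 and 0.055 m and x of eyepiece_mid in the frame of case between -0.065 and 0.065 m and y of eyepiece_mid in the frame of case between -0.125 and 0.125 m and z of eyepiece_mid in the frame of case between 0.005 and 0.055 m), for 0.2 s.
4. the lid is shut (value of joint lid below 0.03 rad), for 0.2 s.
5. the bail's crossbar lies behind the keeper on the shut lid, the lever still raised (value of joint lid below 0.03 rad and x of bow_bar in the frame of keeper between -0.004 and 0.022 m and z of bow_bar in the frame of keeper below 0.007 m and value of joint lever above 0.7 rad), for 0.2 s.
6. the lever is pushed down past centre with the bail hooked (value of joint lid below 0.03 rad and x of bow_bar in the frame of keeper between -0.004 and 0.022 m and z of bow_bar in the frame of keeper below 0.007 m and value of joint lever below 0.08 rad), for 0.2 s.
At the end, for the whole second after the job is handed in: Lid shut (under 0.03 rad), crossbar behind the keeper (at most 7 mm above its seat), lever under 0.08 rad, every present spare inside the case (centre under 55 mm high), screwdriver at rest on the desk outside the case (its middle under 30 mm high, 100 mm or more from the case centre) (all of step 3 and all of step 6 and height (world z) of driver_mid between 0 and 0.03 m and linear speed of driver below 0.03 m/s and horizontal distance between driver_mid and floor_mid above 0.1 m); the robot touches nothing.
It fails at once if a bystander (rubber bulb, tape roll, wash bottle, jar) is shifted more than 3 cm or knocked over (distance of any of rubber_bulb, tape, wash, jar from where it was at the start of the episode above 0.03 m or angle between any of rubber_bulb, wash, jar's own z axis and vertical above 0.6 rad).
Of slides, carton, can, eyepiece only 2 to 4 are there at a start; the rules pass over those that are not, and their reading is None.
At some moment in a run one of slides, carton, can, eyepiece, driver may be knocked a few centimetres aside while the robot is not near it.
It also fails if it takes over 210 s, if anything falls off the work surface, if the arm or the gripper's body presses on something with over 40 N, if the wrist force passes 120 N, or if a joint passes its speed limit or range.

## Working session

There is one attempt and no reset: what is moved stays moved. The work goes in short steps, Python scripts to look and compute and a tool call to move; the robot and the scene stay as the last step left them, time stands still between calls to the robot, and variables do not carry over. Pictures are saved under pics/ and viewed, at most 14 in all, crops included, and the job is handed in when it is done.

Besides the shell and the picture viewer there is one more tool, called after "Request:" in YAML: its name, and indented under it one key for each argument. apply_moves: Moves the arm, as the interface text tells. Its arguments: {"type":"object","properties":{"rows":{"type":"array"},"jaw":{"type":"number"},"newtons":{"type":"number"}},"required":["rows"]}

```bash
ls; mkdir -p pics; cat > h.py <<'E'
import numpy as np, cv2
from scipy.spatial.transform import Rotation as R
from bench import telemetry, grab_frame, job
def rot(a):
    a=np.array(a,float)
    if a.shape==(3,3): return a
    if a.size==4: return R.from_quat(a).as_matrix()
    return R.from_rotvec(a).as_matrix()
def snap(name,fn):
    f=grab_frame(name); cv2.imwrite('pics/'+fn,cv2.cvtColor(f['frame'],cv2.COLOR_RGB2BGR))
    np.save('pics/'+fn+'.npy',{k:v for k,v in f.items()},allow_pickle=True); return f
def load(fn): return np.load('pics/'+fn+'.npy',allow_pickle=True).item()
def ray(f,u,v):
    fl=240/np.tan(np.radians(f['vertical_fov'])/2)
    d=np.array([(u-f['cx'])/fl,-(v-f['cy'])/fl,-1.]); d=rot(f['attitude'])@d
    return np.array(f['origin'],float),d
def onz(f,u,v,z):
    o,d=ray(f,u,v); return o+d*(z-o[2])/d[2]
def proj(f,p):
    fl=240/np.tan(np.radians(f['vertical_fov'])/2)
    c=rot(f['attitude']).T@(np.array(p)-np.array(f['origin']))
    return f['cx']+fl*c[0]/-c[2], f['cy']-fl*c[1]/-c[2]
E
python3 - <<'E'
from h import *
for n in ['scene','top','wrist']:
    f=snap(n,n+'0.png'); print(n,{k:v for k,v in f.items() if k!='frame'})
print(telemetry.get_obs())
E
```

```text
pics
scene {'vertical_fov': 51.9908180925186, 'cx': 325.0782987817817, 'cy': 232.85529557685769, 'origin': array([-0.00899996,  0.59044154,  0.83502136]), 'attitude': array([ 0.36929429, -1.03632831, -2.28647181])}
top {'vertical_fov': 55.77507716157869, 'cx': 320.2498982550288, 'cy': 236.61071736498582, 'origin': array([ 0.31761158, -0.08519848,  1.10395793]), 'attitude': array([ 0.1861212 , -0.17798441, -1.46371788])}
wrist {'vertical_fov': 71.72157902487817, 'cx': 316.8889506284139, 'cy': 239.44400415802014, 'origin': array([ 0.33171482, -0.59256545,  0.37258329]), 'attitude': array([-0.26994104,  0.1823139 , -1.16521139])}
{'clock': 0.15, 'joints': array([ 1.06687969,  0.47759693,  0.02237722,  1.55617033, -0.0114859 ,
        1.10931041, -0.08312143]), 'qvel': array([-0.00021517, -0.00287312, -0.00184653, -0.00398419, -0.00112109,
       -0.00021636, -0.00049709]), 'tau': array([ 2.98792649e-03, -5.96925294e+01,  1.60978016e+00, -2.81487250e+01,
        1.24846780e-02,  6.55853059e-03, -3.38789357e-05]), 'tcp_pos': array([ 0.26005805, -0.62241294,  0.22358139]), 'orientation': array([-3.07900033e+00, -6.17403823e-01,  6.02029353e-04]), 'contact_force': array([ 0.05598859, -0.29132338, -0.70576189]), 'moment': array([-0.00076312,  0.04063428, -0.00621548]), 'gripper_force': 0.0, 'grip_width': 0.08565240151991367}
```

View pics/top0.png

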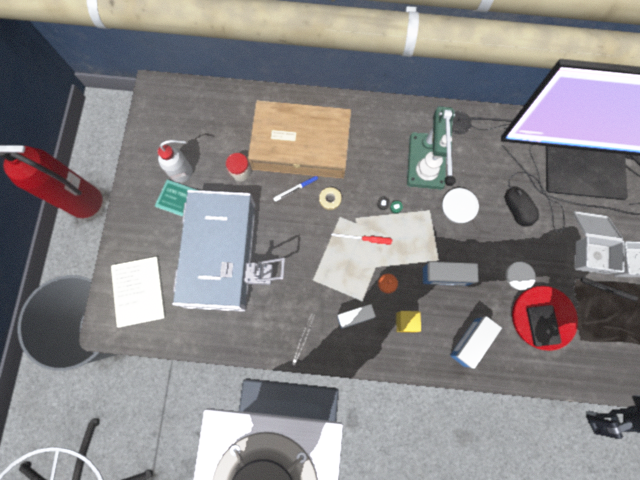

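View pics/scene0.png

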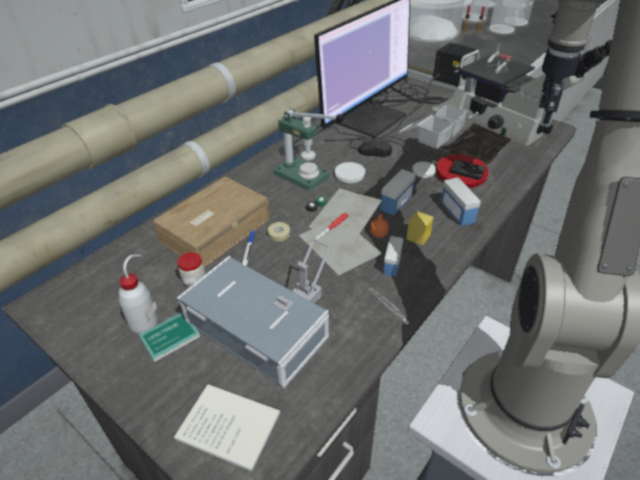

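```bash
python3 - <<'E'
import cv2
a=cv2.imread('pics/top0.png')[180:380,260:580]
b=cv2.imread('pics/scene0.png')[150:300,270:510]
cv2.imwrite('pics/topz.png',cv2.resize(a,(800,500),interpolation=cv2.INTER_CUBIC))
cv2.imwrite('pics/scenez.png',cv2.resize(b,(800,500),interpolation=cv2.INTER_CUBIC))
E
```

```text
(no output)
```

View pics/topz.png

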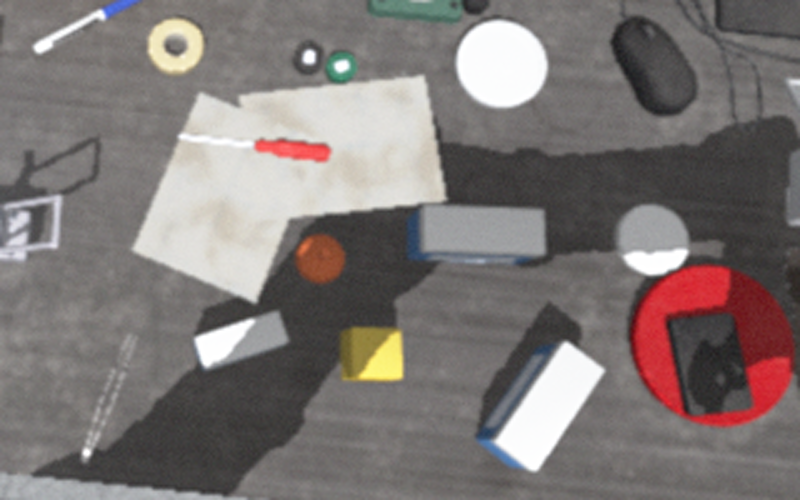

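View pics/scenez.png

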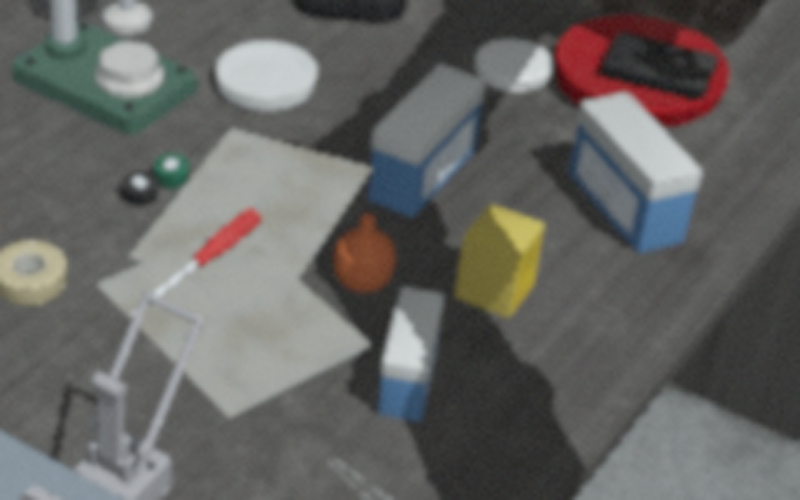

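```bash
cat > m.py <<'E'
from h import *
f=load('top0.png'); hsv=cv2.cvtColor(f['frame'],cv2.COLOR_RGB2HSV)
def rects(lo,hi,roi,z,n=3,mina=30,f=f,hsv=hsv):
    m=cv2.inRange(hsv,lo,hi); k=np.zeros_like(m); x0,y0,x1,y1=roi; k[y0:y1,x0:x1]=255; m&=k
    m=cv2.morphologyEx(m,cv2.MORPH_OPEN,np.ones((2,2)))
    cs,_=cv2.findContours(m,cv2.RETR_EXTERNAL,cv2.CHAIN_APPROX_NONE)
    for c in sorted(cs,key=cv2.contourArea)[::-1][:n]:
        if cv2.contourArea(c)<mina: continue
        P=np.array([onz(f,u,v,z)[:2] for u,v in c[:,0]],np.float32)
        r=cv2.minAreaRect(P*1000); print('px',c[:,0].mean(0).round(1),'area',cv2.contourArea(c),'centre',np.round(r[0],1),'size',np.round(r[1],1),'ang',round(r[2],1))
        print('  corners',np.round(cv2.boxPoints(r),0).tolist())
E
python3 - <<'E'
from m import *
for p in [(213,250),(265,272),(357,316),(408,321),(378,240),(410,300)]: print(p,hsv[p[1],p[0]])
print('lid');rects((95,20,80),(115,140,255),(160,180,262,315),.084)
print('yellow');rects((18,100,60),(32,255,255),(390,300,430,340),.062)
print('red');rects((0,150,100),(8,255,255),(350,225,400,250),.012);rects((172,150,100),(180,255,255),(350,225,400,250),.012)
print('slides');rects((0,0,130),(180,60,255),(330,300,380,335),.052)
print('shaft');rects((0,0,215),(180,40,255),(325,230,366,244),.010,mina=5)
E
```

```text
(213, 250) [109  41 217]
(265, 272) [123  13 208]
(357, 316) [ 80   5 159]
(408, 321) [ 24 149 145]
(378, 240) [  0 159 251]
(410, 300) [30  4 61]
lid
px [216.2 250.1] area 7330.5 centre [509.1 168.9] size [259.1 163. ] ang 2.6
  corners [[376.0, 244.0], [383.0, 82.0], [642.0, 93.0], [635.0, 256.0]]
yellow
px [409.3 322.5] area 472.5 centre [ 387.9 -287.2] size [46.8 55.5] ang 5.7
  corners [[362.0, -262.0], [367.0, -317.0], [414.0, -312.0], [408.0, -257.0]]
red
px [383.8 241. ] area 38.5 centre [ 582.8 -224.2] size [13.3 35.2] ang 0.9
  corners [[576.0, -207.0], [576.0, -242.0], [590.0, -242.0], [589.0, -206.0]]
slides
px [356.5 316.6] area 461.0 centre [ 390. -168.] size [31.3 83.8] ang 23.7
  corners [[359.0, -136.0], [392.0, -213.0], [421.0, -200.0], [387.0, -123.0]]
shaft
px [351.4 237.1] area 289.0 centre [ 584.  -138.9] size [33.1 82.3] ang 5.8
  corners [[563.0, -100.0], [572.0, -182.0], [605.0, -178.0], [596.0, -96.0]]
```

```bash
cat > plan.py <<'E'
import sys
from h import *
def plan(pos,yaw,pitch=0):
    """yaw: direction of tool x (deg); prints row shares; tool down, pitch about tool y"""
    o=telemetry.get_obs(); Rt=rot(o['orientation']); y=np.radians(yaw); c,s=np.cos(y),np.sin(y)
    T=np.array([[c,s,0],[s,-c,0],[0,0,-1]]).T.copy(); T=np.column_stack([[c,s,0],[s,-c,0],[0,0,-1]])@R.from_rotvec([0,np.radians(pitch),0]).as_matrix()
    d=Rt.T@(np.array(pos)-o['tcp_pos']); rv=R.from_matrix(Rt.T@T).as_rotvec()
    n=max(np.linalg.norm(d)/.0625,np.degrees(np.linalg.norm(rv))/10.7)
    print('shift',np.round(d/.25,3).tolist(),'turn',np.round(rv/np.pi,3).tolist(),'rows>',round(n,1))
def state():
    o=telemetry.get_obs(); Rt=rot(o['orientation'])
    print('t',o['clock'],'tcp',o['tcp_pos'].round(4),'yaw',round(np.degrees(np.arctan2(Rt[1,0],Rt[0,0])),1),'z',Rt[:,2].round(3),'F',np.round(o['contact_force'],1),'w',round(o['grip_width'],4),'gf',round(float(o['gripper_force']),1),'j',o['joints'].round(2))
E
python3 - <<'E'
from plan import *
state()
f=load('wrist0.png');o=telemetry.get_obs();Rt=rot(o['orientation']);A=Rt.T@rot(f['attitude'])
print('cam in tool',(Rt.T@(f['origin']-o['tcp_pos'])).round(4));print(A.round(3))
plan([.54,-.24,.30],90)
E
```

```text
t 0.15 tcp [ 0.2601 -0.6224  0.2236] yaw 22.7 z [-0.001  0.001 -1.   ] F [ 0.1 -0.3 -0.7] w 0.0857 gf 0.0 j [ 1.07  0.48  0.02  1.56 -0.01  1.11 -0.08]
cam in tool [ 7.76e-02 -1.00e-04 -1.49e-01]
[[-0.     0.953  0.303]
 [ 1.     0.     0.001]
 [ 0.001  0.303 -0.953]]
shift [1.623, -0.98, -0.305] turn [-0.0, -0.0, -0.374] rows> 7.7
```

Request:
apply_moves:
  rows:
    - [[0.9, -0.54, -0.305], [0, 0, -0.374]]
    - [[0.9, -0.54, -0.305], [0, 0, -0.374]]
    - [[0.9, -0.54, -0.305], [0, 0, -0.374]]
    - [[0.9, -0.54, -0.305], [0, 0, -0.374]]
    - [[0.9, -0.54, -0.305], [0, 0, -0.374]]
    - [[0.9, -0.54, -0.305], [0, 0, -0.374]]
    - [[0.9, -0.54, -0.305], [0, 0, -0.374]]
    - [[0.9, -0.54, -0.305], [0, 0, -0.374]]

```text
clock: 1.15
tcp_pos: [0.4156, -0.4114, 0.3003]
orientation: [-2.222, -2.22, 0.0]
contact_force: [-0.8, 0.1, -0.3]
grip_width: 0.0855
gripper_force: 0.0
```

```bash
python3 - <<'E'
from plan import *
state(); plan([.54,-.24,.30],90)
E
```

```text
t 1.15 tcp [ 0.4156 -0.4114  0.3003] yaw 90.0 z [-0.  0. -1.] F [-0.8  0.1 -0.3] w 0.0855 gf 0.0 j [ 0.9   0.28 -0.28  1.67  0.08  1.2   0.6 ]
shift [0.686, 0.497, 0.001] turn [-0.0, -0.0, -0.0] rows> 3.4
```

Request:
apply_moves:
  rows:
    - [[0.69, 0.5, 0], [0, 0, 0]]
    - [[0.69, 0.5, 0], [0, 0, 0]]
    - [[0.69, 0.5, 0], [0, 0, 0]]
    - [[0.69, 0.5, 0], [0, 0, 0]]
    - [[0.69, 0.5, 0], [0, 0, 0]]
    - [[0.69, 0.5, 0], [0, 0, 0]]

```text
clock: 1.9
tcp_pos: [0.5399, -0.2407, 0.3003]
orientation: [-2.224, -2.218, 0.002]
contact_force: [0.2, 0.1, -0.7]
grip_width: 0.0852
gripper_force: 0.0
```

```bash
python3 - <<'E'
from plan import *
import m
state(); f=snap('wrist','w1.png'); hsv=cv2.cvtColor(f['frame'],cv2.COLOR_RGB2HSV)
for p in [(.583,-.165,.01),(.583,-.23,.01),(.59,-.1,.01),(.39,-.168,.05)]: print(p,np.round(proj(f,p)))
u,v=map(int,proj(f,(.583,-.2,.01)))
print('red');m.rects((0,120,60),(10,255,255),(0,0,640,480),.012,f=f,hsv=hsv)
E
```

```text
t 1.9 tcp [ 0.5399 -0.2407  0.3003] yaw 89.9 z [-0.001 -0.001 -1.   ] F [ 0.2  0.1 -0.7] w 0.0852 gf 0.0 j [ 0.62  0.3  -0.38  1.65  0.12  1.21  0.2 ]
(0.583, -0.165, 0.01) [351. 136.]
(0.583, -0.23, 0.01) [350. 187.]
(0.59, -0.1, 0.01) [358.  79.]
(0.39, -0.168, 0.05) [187. 139.]
red
px [272.7 194. ] area 650.0 centre [ 482.7 -238.5] size [36.3 47.5] ang 18.5
  corners [[458.0, -222.0], [473.0, -267.0], [508.0, -255.0], [492.0, -210.0]]
px [354.8 167.9] area 505.5 centre [ 588.4 -205.4] size [14.4 72.5] ang 1.5
  corners [[580.0, -169.0], [582.0, -242.0], [597.0, -241.0], [595.0, -169.0]]
```

View pics/w1.png

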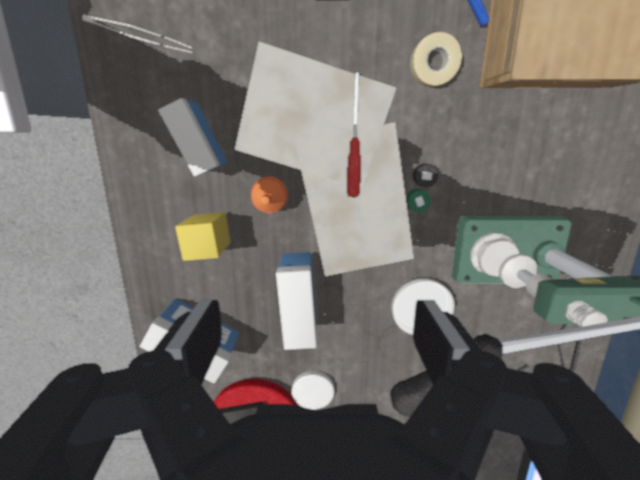

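```bash
python3 - <<'E'
from plan import *
f=load('w1.png')
for n,p in dict(tip=(357,73),junc=(355,138),butt=(353,197)).items(): print(n,onz(f,*p,.01).round(4))
a=onz(f,357,73,.01);b=onz(f,353,197,.01);d=a-b;print(np.linalg.norm(d),np.degrees(np.arctan2(d[1],d[0])),(a+b)/2)
g=b+d*.33
g=(a+b)/2-d/np.linalg.norm(d)*.025; yaw=np.degrees(np.arctan2(d[1],d[0])); print(g)
plan([g[0],g[1],.12],yaw)
E
```

```text
tip [ 0.588  -0.0935  0.01  ]
junc [ 0.588 -0.168  0.01 ]
butt [ 0.5877 -0.2432  0.01  ]
0.149728937817504 89.88883182385504 [ 0.5878888  -0.16838419  0.01      ]
[ 0.58784029 -0.19338415  0.01      ]
shift [0.192, 0.192, 0.721] turn [-0.0, 0.0, -0.0] rows> 3.1
```

Request:
apply_moves:
  rows:
    - [[0.192, 0.192, 0.72], [0, 0, 0]]
    - [[0.192, 0.192, 0.72], [0, 0, 0]]
    - [[0.192, 0.192, 0.72], [0, 0, 0]]
    - [[0.192, 0.192, 0.72], [0, 0, 0]]
    - [[0.192, 0.192, 0.72], [0, 0, 0]]
    - [[0.192, 0.192, 0.72], [0, 0, 0]]
  jaw: 0

```text
clock: 2.7
tcp_pos: [0.5899, -0.1931, 0.1233]
orientation: [2.221, 2.216, 0.002]
contact_force: [-0.7, -1.2, 0.6]
grip_width: 0.0427
gripper_force: 0.0
```

```bash
python3 - <<'E'
from plan import *
state(); f=snap('wrist','w2.png')
print(proj(f,[.588,-.168,.01]))
import m
hsv=cv2.cvtColor(f['frame'],cv2.COLOR_RGB2HSV)
m.rects((0,120,60),(10,255,255),(200,0,440,480),.012,f=f,hsv=hsv)
plan([.588,-.1934,.029],90)
E
```

```text
t 2.7 tcp [ 0.5899 -0.1931  0.1233] yaw 89.9 z [ 0.004 -0.002 -1.   ] F [-0.7 -1.2  0.6] w 0.0427 gf 0.0 j [ 0.49  0.52 -0.37  1.76  0.23  0.9   0.02]
(np.float64(313.7963703304022), np.float64(202.57471048363846))
px [315.2 246.8] area 1354.5 centre [ 588.5 -205.6] size [15.6 75.4] ang 0.2
  corners [[581.0, -168.0], [581.0, -243.0], [596.0, -243.0], [596.0, -168.0]]
px [204.9 287. ] area 335.0 centre [ 495.1 -241.9] size [40.1  9.4] ang 83.8
  corners [[488.0, -261.0], [498.0, -262.0], [502.0, -222.0], [493.0, -221.0]]
shift [-0.002, -0.009, 0.377] turn [0.001, 0.001, -0.001] rows> 1.5
```

Driver confirmed. Descend and grip.

Request:
apply_moves:
  rows:
    - [[0, -0.006, 0.2], [0, 0, 0]]
    - [[0, -0.006, 0.3], [0, 0, 0]]
    - [[0, -0.006, 0.375], [0, 0, 0]]
    - [[0, -0.006, 0.375], [0, 0, 0]]
    - [[0, -0.006, 0.375], [0, 0, 0]]

```text
clock: 3.38
tcp_pos: [0.5884, -0.1914, 0.0282]
orientation: [2.22, 2.22, 0.002]
contact_force: [1.0, 0.5, 0.6]
grip_width: 0.0425
gripper_force: 0.0
```

Request:
apply_moves:
  rows:
    - [[0, 0, 0], [0, 0, 0]]
    - [[0, 0, 0], [0, 0, 0]]
    - [[0, 0, 0], [0, 0, 0]]
    - [[0, 0, 0], [0, 0, 0]]
    - [[0, 0, 0], [0, 0, 0]]
    - [[0, 0, 0], [0, 0, 0]]
  jaw: -1
  newtons: 110

```text
clock: 4.12
tcp_pos: [0.5873, -0.1911, 0.0268]
orientation: [-2.222, -2.221, 0.0]
contact_force: [0.7, 0.0, 0.2]
grip_width: 0.0002
gripper_force: 0.0
```

Request:
apply_moves:
  rows:
    - [[0, 0, -0.3], [0, 0, 0]]
    - [[0, 0, -0.6], [0, 0, 0]]
    - [[0, 0, -0.7], [0, 0, 0]]
    - [[0, 0, -0.7], [0, 0, 0]]
    - [[0, 0, -0.7], [0, 0, 0]]

```text
clock: 4.75
tcp_pos: [0.5868, -0.1911, 0.2012]
orientation: [-2.221, -2.221, 0.001]
contact_force: [-0.5, 0.0, -0.4]
grip_width: 0.0
gripper_force: 0.0
```

```bash
python3 - <<'E'
from plan import *
state(); plan([.54,-.07,.25],92.5)
E
```

```text
t 4.75 tcp [ 0.5868 -0.1911  0.2012] yaw 90.0 z [-0.001 -0.    -1.   ] F [-0.5  0.  -0.4] w 0.0 gf 0.0 j [ 0.51  0.43 -0.39  1.7   0.19  1.04  0.05]
shift [0.484, -0.187, -0.195] turn [-0.0, 0.0, -0.014] rows> 2.2
```

```bash
python3 - <<'E'
from plan import *
import m
f=snap('wrist','w3.png');hsv=cv2.cvtColor(f['frame'],cv2.COLOR_RGB2HSV)
m.rects((0,120,60),(10,255,255),(100,0,540,480),.012,f=f,hsv=hsv)
f=snap('top','top1.png')
E
```

```text
px [217.  258.8] area 1077.0 centre [ 480.2 -242.9] size [41.  52.2] ang 3.2
  corners [[458.0, -218.0], [461.0, -270.0], [502.0, -268.0], [499.0, -216.0]]
px [319.1 225.2] area 802.0 centre [ 589. -206.] size [74.3 15.1] ang 89.7
  corners [[581.0, -243.0], [596.0, -243.0], [597.0, -169.0], [582.0, -169.0]]
```

View pics/w3.png

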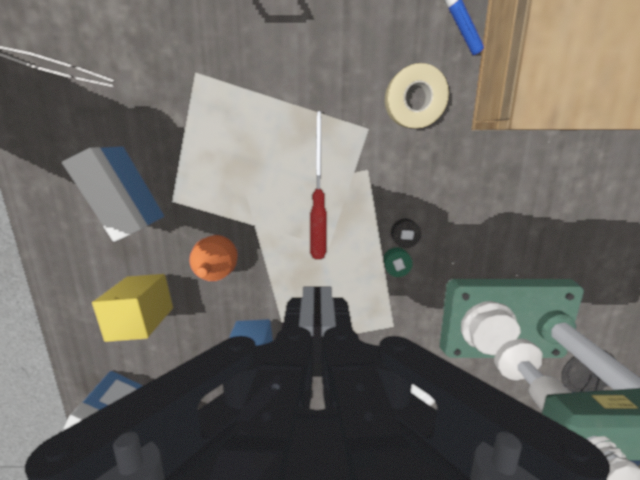

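```bash
python3 - <<'E'
from plan import *
f=load('w3.png');o=telemetry.get_obs()
for d in (0,6,15,25,35): print(d,np.round(proj(f,o['tcp_pos']+np.array([0,0,-d/1000])),1))
print(o['tcp_pos'],f['origin'],rot(f['attitude']).round(3))
im=cv2.imread('pics/w3.png')[240:420,220:420]; cv2.imwrite('pics/w3z.png',cv2.resize(im,(660,594),interpolation=cv2.INTER_CUBIC))
E
```

```text
0 [315.3 295.7]
6 [315.4 290.4]
15 [315.5 283. ]
25 [315.6 275.6]
35 [315.7 268.8]
[ 0.5862042  -0.19089892  0.19999907] [ 0.58729577 -0.11366268  0.35039338] [[ 1.    -0.     0.002]
 [-0.     0.953  0.302]
 [-0.002 -0.302  0.953]]
```

View pics/w3z.png

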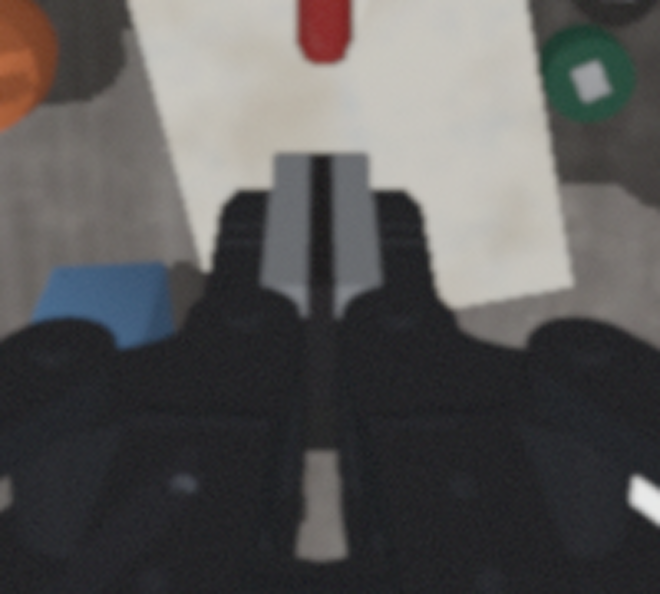

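Request:
apply_moves:
  rows:
    - [[0, 0.009, 0.25], [0, 0, 0]]
    - [[0, 0.009, 0.5], [0, 0, 0]]
    - [[0, 0.009, 0.64], [0, 0, 0]]
    - [[0, 0.009, 0.692], [0, 0, 0]]
    - [[0, 0.009, 0.692], [0, 0, 0]]
    - [[0, 0.009, 0.692], [0, 0, 0]]
  jaw: -0.34

```text
clock: 5.6
tcp_pos: [0.5908, -0.1912, 0.0303]
orientation: [2.22, 2.22, 0.002]
contact_force: [-0.3, -0.9, 1.1]
grip_width: 0.0282
gripper_force: 0.0
```

Request:
apply_moves:
  rows:
    - [[0, 0, 0.012], [0, 0, 0]]
    - [[0, 0, 0.012], [0, 0, 0]]
    - [[0, 0, 0.012], [0, 0, 0]]

```text
clock: 5.98
tcp_pos: [0.5898, -0.1911, 0.0262]
orientation: [2.221, 2.221, 0.0]
contact_force: [-1.4, -0.0, -0.2]
grip_width: 0.0284
gripper_force: 0.0
```

Request:
apply_moves:
  rows:
    - [[0, 0, 0.012], [0, 0, 0]]
    - [[0, 0, 0.012], [0, 0, 0]]
    - [[0, 0, 0.012], [0, 0, 0]]

```text
clock: 6.35
tcp_pos: [0.5896, -0.191, 0.0227]
orientation: [-2.221, -2.221, 0.0]
contact_force: [-0.2, 0.0, -1.1]
grip_width: 0.0282
gripper_force: 0.0
```

Request:
apply_moves:
  rows:
    - [[0, 0, 0.012], [0, 0, 0]]
    - [[0, 0, 0.012], [0, 0, 0]]
    - [[0, 0, 0.012], [0, 0, 0]]

```text
clock: 6.72
tcp_pos: [0.5895, -0.191, 0.0197]
orientation: [-2.221, -2.221, 0.0]
contact_force: [-0.2, -0.2, -0.3]
grip_width: 0.028
gripper_force: 0.0
```

Request:
apply_moves:
  rows:
    - [[0, 0, 0.012], [0, 0, 0]]
    - [[0, 0, 0.012], [0, 0, 0]]
    - [[0, 0, 0.012], [0, 0, 0]]

```text
clock: 7.1
tcp_pos: [0.5896, -0.191, 0.0168]
orientation: [-2.221, -2.221, 0.0]
contact_force: [0.1, 0.8, 0.8]
grip_width: 0.0282
gripper_force: 0.0
```

```bash
python3 - <<'E'
from plan import *
state(); f=snap('wrist','w4.png')
im=cv2.imread('pics/w4.png')[150:450,120:520]; cv2.imwrite('pics/w4z.png',cv2.resize(im,(800,600),interpolation=cv2.INTER_CUBIC))
E
```

```text
t 7.1 tcp [ 0.5896 -0.191   0.0168] yaw 90.0 z [-0.  0. -1.] F [0.1 0.8 0.8] w 0.0282 gf 0.0 j [ 0.45  0.66 -0.33  1.81  0.31  0.71 -0.04]
```

View pics/w4z.png

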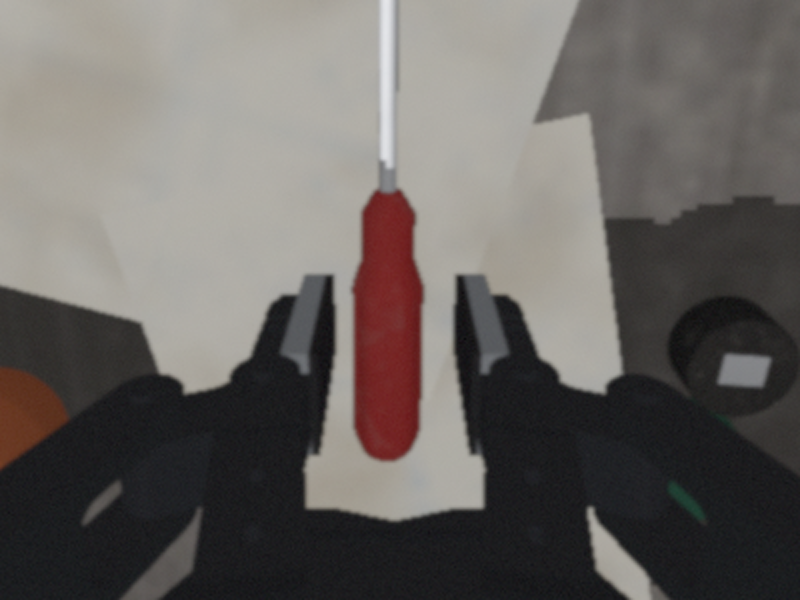

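Request:
apply_moves:
  rows:
    - [[0, 0, 0], [0, 0, 0]]
    - [[0, 0, 0], [0, 0, 0]]
    - [[0, 0, 0], [0, 0, 0]]
    - [[0, 0, 0], [0, 0, 0]]
    - [[0, 0, 0], [0, 0, 0]]
  jaw: -1
  newtons: 110

```text
clock: 7.78
tcp_pos: [0.5896, -0.191, 0.0168]
orientation: [-2.222, -2.221, -0.0]
contact_force: [-0.6, -0.7, 0.3]
grip_width: 0.0003
gripper_force: 0.0
```

```bash
python3 - <<'E'
from plan import *
import m
for n in ('w4.png','w5.png'):
    f=load(n) if n=='w4.png' else snap('wrist',n)
    hsv=cv2.cvtColor(f['frame'],cv2.COLOR_RGB2HSV)
    mk=cv2.inRange(hsv,(0,120,60),(10,255,255)); mk[:,:250]=0;mk[:,400:]=0
    ys,xs=np.nonzero(mk); print(n,len(ys),xs.min(),xs.max(),ys.min(),ys.max())
    # grey pad pixels bounds
    g=f['frame'].astype(int); 
    for r in (240,260,280,290,300,310,320,330,350): print(r,[tuple(g[r,c]) for c in (295,305,313,320,330)])
state()
E
```

```text
w4.png 3521 297 330 246 379
240 [(np.int64(173), np.int64(169), np.int64(162)), (np.int64(171), np.int64(168), np.int64(160)), (np.int64(134), np.int64(133), np.int64(136)), (np.int64(172), np.int64(170), np.int64(162)), (np.int64(175), np.int64(173), np.int64(166))]
260 [(np.int64(172), np.int64(169), np.int64(163)), (np.int64(110), np.int64(35), np.int64(36)), (np.int64(120), np.int64(39), np.int64(38)), (np.int64(115), np.int64(34), np.int64(33)), (np.int64(171), np.int64(168), np.int64(159))]
280 [(np.int64(171), np.int64(169), np.int64(162)), (np.int64(111), np.int64(37), np.int64(37)), (np.int64(120), np.int64(40), np.int64(39)), (np.int64(116), np.int64(38), np.int64(39)), (np.int64(170), np.int64(167), np.int64(158))]
290 [(np.int64(162), np.int64(158), np.int64(153)), (np.int64(114), np.int64(35), np.int64(35)), (np.int64(120), np.int64(38), np.int64(35)), (np.int64(118), np.int64(37), np.int64(36)), (np.int64(121), np.int64(91), np.int64(86))]
300 [(np.int64(161), np.int64(157), np.int64(152)), (np.int64(116), np.int64(41), np.int64(39)), (np.int64(121), np.int64(43), np.in
[... 2561 characters left out ...]
8), np.int64(60)), (np.int64(38), np.int64(39), np.int64(40)), (np.int64(89), np.int64(91), np.int64(95))]
330 [(np.int64(27), np.int64(26), np.int64(29)), (np.int64(33), np.int64(33), np.int64(37)), (np.int64(64), np.int64(63), np.int64(67)), (np.int64(43), np.int64(41), np.int64(46)), (np.int64(28), np.int64(27), np.int64(28))]
350 [(np.int64(23), np.int64(28), np.int64(28)), (np.int64(26), np.int64(25), np.int64(28)), (np.int64(34), np.int64(31), np.int64(34)), (np.int64(23), np.int64(24), np.int64(26)), (np.int64(27), np.int64(27), np.int64(28))]
t 7.825 tcp [ 0.5896 -0.191   0.0168] yaw 90.0 z [ 0. -0. -1.] F [-0.9  0.8  0.2] w 0.0001 gf 0.0 j [ 0.45  0.66 -0.33  1.81  0.31  0.71 -0.04]
```

Request:
apply_moves:
  rows:
    - [[0, -0.004, 0], [0, 0, 0]]
    - [[0, -0.004, 0], [0, 0, 0]]
    - [[0, -0.004, 0.02], [0, 0, 0]]
    - [[0, -0.004, 0.032], [0, 0, 0]]
    - [[0, -0.004, 0.032], [0, 0, 0]]
  jaw: -0.3

```text
clock: 8.45
tcp_pos: [0.5883, -0.1909, 0.0083]
orientation: [-2.221, -2.221, 0.001]
contact_force: [0.4, 0.2, -0.3]
grip_width: 0.0298
gripper_force: 0.0
```

Request:
apply_moves:
  rows:
    - [[0, 0, 0.012], [0, 0, 0]]
    - [[0, 0, 0.012], [0, 0, 0]]
    - [[0, 0, 0.012], [0, 0, 0]]

```text
clock: 8.82
tcp_pos: [0.5886, -0.191, 0.0059]
orientation: [2.221, 2.221, 0.0]
contact_force: [-0.2, -0.3, -0.0]
grip_width: 0.0299
gripper_force: 0.0
```

Request:
apply_moves:
  rows:
    - [[0, 0, 0.012], [0, 0, 0]]
    - [[0, 0, 0.012], [0, 0, 0]]
    - [[0, 0, 0.012], [0, 0, 0]]

```text
clock: 9.2
tcp_pos: [0.5886, -0.191, 0.0028]
orientation: [-2.221, -2.221, 0.0]
contact_force: [0.0, 0.0, -0.2]
grip_width: 0.0299
gripper_force: 0.0
```

Request:
apply_moves:
  rows:
    - [[0, 0, 0.012], [0, 0, 0]]
    - [[0, 0, 0.012], [0, 0, 0]]
    - [[0, 0, 0.012], [0, 0, 0]]

```text
clock: 9.57
tcp_pos: [0.5886, -0.191, -0.0002]
orientation: [-2.221, -2.221, 0.0]
contact_force: [-1.1, 0.7, 0.6]
grip_width: 0.0301
gripper_force: 0.0
```

Request:
apply_moves:
  rows:
    - [[0, 0, 0.012], [0, 0, 0]]
    - [[0, 0, 0.012], [0, 0, 0]]
    - [[0, 0, 0.012], [0, 0, 0]]

```text
clock: 9.95
tcp_pos: [0.5886, -0.191, -0.0032]
orientation: [-2.222, -2.221, -0.0]
contact_force: [-1.0, 0.6, 1.1]
grip_width: 0.0298
gripper_force: 0.0
```

Request:
apply_moves:
  rows:
    - [[0, 0, 0.012], [0, 0, 0]]
    - [[0, 0, 0.012], [0, 0, 0]]
    - [[0, 0, 0.012], [0, 0, 0]]

```text
clock: 10.32
tcp_pos: [0.5886, -0.191, -0.0062]
orientation: [-2.221, -2.221, 0.0]
contact_force: [0.3, -0.9, -0.2]
grip_width: 0.03
gripper_force: 0.0
```

Request:
apply_moves:
  rows:
    - [[0, 0, 0.008], [0, 0, 0]]
    - [[0, 0, 0.008], [0, 0, 0]]
    - [[0, 0, 0.008], [0, 0, 0]]

```text
clock: 10.7
tcp_pos: [0.5889, -0.1911, -0.0073]
orientation: [2.221, 2.221, 0.0]
contact_force: [-3.0, 0.8, 6.7]
grip_width: 0.03
gripper_force: 3.8
```

Request:
apply_moves:
  rows:
    - [[0, 0, -0.016], [0, 0, 0]]
    - [[0, 0, -0.016], [0, 0, 0]]
    - [[0, 0, -0.016], [0, 0, 0]]

```text
clock: 11.08
tcp_pos: [0.5885, -0.1911, -0.0043]
orientation: [-2.221, -2.221, 0.0]
contact_force: [-0.2, 0.1, -0.5]
grip_width: 0.0299
gripper_force: 0.0
```

Request:
apply_moves:
  rows:
    - [[0, 0, 0], [0, 0, 0]]
    - [[0, 0, 0], [0, 0, 0]]
    - [[0, 0, 0], [0, 0, 0]]
    - [[0, 0, 0], [0, 0, 0]]
    - [[0, 0, 0], [0, 0, 0]]
  jaw: -1
  newtons: 110

```text
clock: 11.7
tcp_pos: [0.5885, -0.191, -0.004]
orientation: [-2.222, -2.221, 0.0]
contact_force: [-2.5, 0.9, 4.5]
grip_width: 0.0138
gripper_force: 107.8
```

Request:
apply_moves:
  rows:
    - [[0, 0, -0.1], [0, 0, 0]]
    - [[0, 0, -0.3], [0, 0, 0]]
    - [[0, 0, -0.55], [0, 0, 0]]
    - [[0, 0, -0.72], [0, 0, 0]]
    - [[0, 0, -0.72], [0, 0, 0]]
    - [[0, 0, -0.72], [0, 0, 0]]

```text
clock: 12.45
tcp_pos: [0.5879, -0.1911, 0.1748]
orientation: [-2.221, -2.221, 0.001]
contact_force: [0.1, 0.4, -0.9]
grip_width: 0.0138
gripper_force: 108.1
```

```bash
python3 - <<'E'
from plan import *
state(); f=snap('wrist','w6.png'); o=telemetry.get_obs(); t=o['tcp_pos']
print('tip exp',proj(f,t+[0,.0976,.014]),'junc',proj(f,t+[0,.0226,.014]))
g=snap('top','top2.png')
plan([.555,-.07,.17],92.4)
E
```

```text
t 12.45 tcp [ 0.5879 -0.1911  0.1748] yaw 90.0 z [-0.001  0.    -1.   ] F [ 0.1  0.4 -0.9] w 0.0138 gf 108.1 j [ 0.51  0.46 -0.39  1.72  0.21  1.    0.04]
tip exp (np.float64(314.9944644412562), np.float64(77.047663514053)) junc (np.float64(315.35380012950407), np.float64(264.7883431717446))
shift [0.484, -0.13, 0.016] turn [-0.001, -0.0, -0.013] rows> 2.0
```

View pics/w6.png

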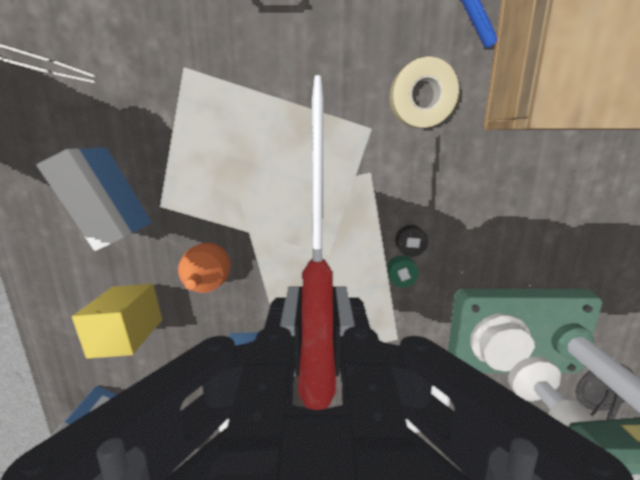

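Request:
apply_moves:
  rows:
    - [[0.48, -0.13, 0.0], [0, 0, -0.013]]
    - [[0.48, -0.13, 0.0], [0, 0, -0.013]]
    - [[0.48, -0.13, 0.0], [0, 0, -0.013]]
    - [[0.48, -0.13, 0.0], [0, 0, -0.013]]
    - [[0.48, -0.13, 0.0], [0, 0, -0.013]]

```text
clock: 13.18
tcp_pos: [0.556, -0.0727, 0.1751]
orientation: [-2.178, -2.263, 0.002]
contact_force: [0.0, -0.1, -0.3]
grip_width: 0.0138
gripper_force: 108.1
```

```bash
python3 - <<'E'
from plan import *
state(); f=snap('wrist','w7.png')
print([np.round(proj(f,p)) for p in [(.555,.096,.084),(.50,.093,.084),(.64,.1,.084)]])
E
```

```text
t 13.175 tcp [ 0.556  -0.0727  0.1751] yaw 92.2 z [-0.001 -0.    -1.   ] F [ 0.  -0.1 -0.3] w 0.0138 gf 108.1 j [ 0.38  0.38 -0.45  1.86  0.2   0.95 -0.12]
[array([326., -23.]), array([235., -22.]), array([466., -25.])]
```

View pics/w7.png

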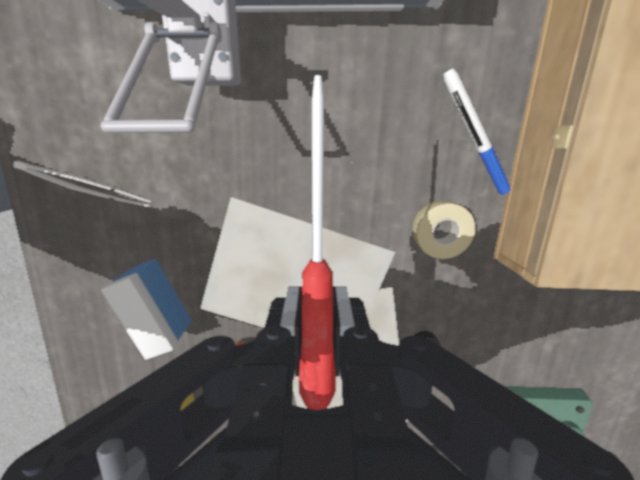

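```bash
python3 - <<'E'
import cv2
a=cv2.imread('pics/top0.png')[175:325,160:300]
cv2.imwrite('pics/casez.png',cv2.resize(a,(560,600),interpolation=cv2.INTER_CUBIC))
g=cv2.cvtColor(cv2.imread('pics/top0.png'),cv2.COLOR_BGR2GRAY)
for r in (205,225,235,290): print(r,'L',g[r,168:190].tolist(),'R',g[r,232:262].tolist())
for c in (195,230): print(c,'T',g[183:203,c].tolist(),'B',g[295:318,c].tolist())
E
```

```text
205 L [121, 119, 129, 132, 136, 143, 148, 144, 140, 135, 136, 130, 130, 122, 122, 130, 167, 204, 190, 184, 187, 181] R [187, 188, 184, 187, 186, 192, 188, 185, 184, 185, 187, 188, 185, 183, 185, 185, 164, 117, 93, 88, 96, 110, 115, 97, 84, 81, 83, 101, 120, 122]
225 L [133, 133, 133, 130, 130, 129, 130, 125, 124, 125, 122, 123, 126, 124, 137, 161, 186, 190, 190, 190, 191, 186] R [186, 188, 187, 189, 186, 188, 190, 189, 187, 187, 188, 182, 188, 183, 168, 125, 97, 86, 88, 97, 119, 124, 92, 79, 79, 95, 116, 121, 121, 121]
235 L [131, 127, 130, 128, 126, 130, 130, 132, 133, 133, 135, 129, 137, 149, 175, 189, 192, 187, 187, 184, 184, 186] R [191, 192, 193, 188, 186, 186, 188, 188, 191, 193, 190, 189, 186, 167, 125, 98, 88, 85, 95, 116, 127, 97, 81, 78, 93, 112, 120, 126, 124, 126]
290 L [145, 144, 145, 146, 151, 181, 217, 220, 204, 199, 197, 197, 197, 200, 203, 201, 202, 196, 199, 196, 196, 201] R [189, 195, 192, 195, 192, 193, 195, 188, 166, 113, 87, 89, 85, 95, 117, 123, 95, 82, 79, 86, 104, 122, 126, 124, 124, 128, 135, 137, 139, 144]
195 T [130, 135, 135, 133, 126, 103, 135, 203, 247, 218, 185, 190, 186, 190, 190, 192, 190, 189, 185, 186] B [197, 194, 194, 197, 196, 195, 195, 195, 223, 254, 254, 243, 236, 180, 136, 132, 135, 128, 129, 133, 128, 129, 133]
230 T [112, 92, 82, 80, 82, 83, 82, 79, 96, 202, 255, 232, 187, 185, 186, 187, 184, 188, 185, 187] B [188, 190, 190, 190, 192, 193, 191, 192, 192, 182, 217, 254, 254, 241, 244, 197, 144, 136, 138, 135, 134, 132, 134]
```

View pics/casez.png

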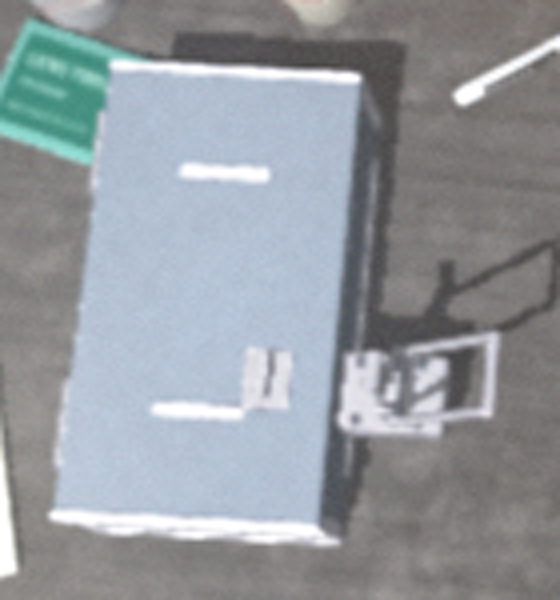

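```bash
cat > case.py <<'E'
from h import *
f=load('top0.png')
F=np.array([onz(f,u,v,.084)[:2] for u,v in [(248.5,205),(246.5,225),(245.5,235),(240.4,290)]])
H=np.array([onz(f,u,v,.084)[:2] for u,v in [(184,205),(182.5,225),(181.5,235),(173,290)]])
T=np.array([onz(f,u,v,.084)[:2] for u,v in [(195,189.7),(230,191.8)]])
B=np.array([onz(f,u,v,.084)[:2] for u,v in [(195,304),(230,305)]])
def fit(P): 
    vx=np.polyfit(P[:,0],P[:,1],1); return vx
if __name__=='__main__':
    for n,P in zip('FHTB',(F,H,T,B)): print(n,P.round(4).tolist())
    print('front',fit(F),np.degrees(np.arctan(fit(F)[0])),'hinge',np.degrees(np.arctan(fit(H)[0])),'far',np.degrees(np.arctan2(*(T[0]-T[1])[::-1])))
E
python3 case.py
```

```text
F [[0.6203, 0.1077], [0.5716, 0.1057], [0.5477, 0.1048], [0.4205, 0.0987]]
H [[0.605, 0.2581], [0.5567, 0.2534], [0.5328, 0.2517], [0.4054, 0.2491]]
T [[0.645, 0.2387], [0.6482, 0.1556]]
B [[0.3794, 0.195], [0.385, 0.1171]]
front [0.04528996 0.07976776] 2.5931515748158005 hinge 2.323093796228052 far 92.19017089267776
```

```bash
cat >> plan.py <<'E'
C=np.array([.5142,.1759]);CY=92.4;ex=np.array([np.cos(np.radians(CY)),np.sin(np.radians(CY))]);ey=np.array([-ex[1],ex[0]])
def cw(x,y,z): return np.array([*(C+ex*x/1000+ey*y/1000),z/1000])
def wc(p): d=np.array(p)[:2]-C; return np.round([d@ex*1000,d@ey*1000,p[2]*1000],1)
E
python3 - <<'E'
from plan import *
state(); print(cw(-73,-45,69)); print('tcp in case',wc(telemetry.get_obs()['tcp_pos']))
plan(cw(-98-97.6,-45,54),92.4)
E
```

```text
t 13.225 tcp [ 0.5561 -0.0727  0.1752] yaw 92.2 z [-0.001 -0.    -1.   ] F [-0.1 -0.2 -0.1] w 0.0135 gf 108.1 j [ 0.38  0.38 -0.45  1.86  0.2   0.95 -0.12]
[0.56221745 0.10484844 0.069     ]
tcp in case [-250.1  -31.4  175.2]
shift [0.218, 0.054, 0.485] turn [-0.0, 0.0, -0.001] rows> 2.1
```

Request:
apply_moves:
  rows:
    - [[0.1, 0.054, 0.1], [0, 0, 0]]
    - [[0.218, 0.054, 0.3], [0, 0, 0]]
    - [[0.218, 0.054, 0.4], [0, 0, 0]]
    - [[0.218, 0.054, 0.485], [0, 0, 0]]
    - [[0.218, 0.054, 0.485], [0, 0, 0]]
    - [[0.218, 0.054, 0.485], [0, 0, 0]]

```text
clock: 13.98
tcp_pos: [0.5681, -0.0166, 0.0552]
orientation: [2.176, 2.264, 0.001]
contact_force: [0.2, -0.1, -0.4]
grip_width: 0.014
gripper_force: 108.1
```

```bash
python3 - <<'E'
from plan import *
state();o=telemetry.get_obs(); print('tcp in case',wc(o['tcp_pos']))
f=snap('wrist','w8.png')
print(proj(f,cw(-98,-45,68)),proj(f,cw(-73,-62,74)),proj(f,cw(-73,-28,74)),proj(f,cw(-73,-62,64)),proj(f,cw(-73,-28,64)))
plan(cw(-43-97.6,-45,54),92.4)
E
```

```text
t 13.975 tcp [ 0.5681 -0.0166  0.0552] yaw 92.3 z [ 0.001 -0.    -1.   ] F [ 0.2 -0.1 -0.4] w 0.014 gf 108.1 j [ 0.23  0.55 -0.41  1.92  0.32  0.73 -0.32]
tcp in case [-194.6  -45.8   55.2]
(np.float64(313.61926941978203), np.float64(80.53056183591298)) (np.float64(363.9209159900579), np.float64(-4.52841333167936)) (np.float64(262.1731873065426), np.float64(-4.227924294041088)) (np.float64(360.2002298869469), np.float64(6.465360346680313)) (np.float64(266.5040163777911), np.float64(6.739576800427699))
shift [0.216, -0.004, 0.006] turn [0.001, 0.0, -0.001] rows> 0.9
```

View pics/w8.png

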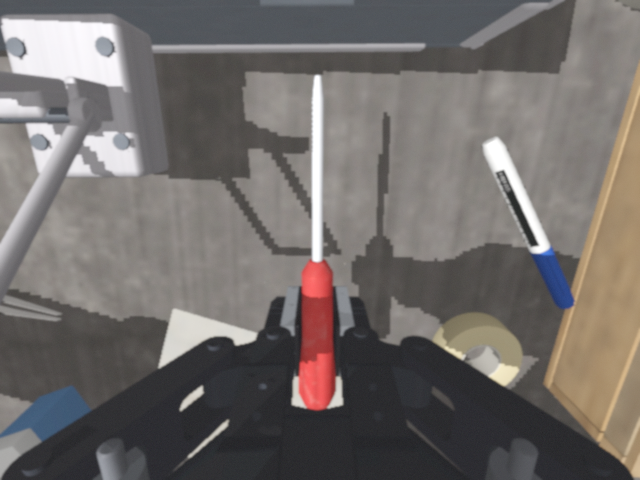

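Request:
apply_moves:
  rows:
    - [[0.05, 0, 0.003], [0, 0, 0]]
    - [[0.1, 0, 0.003], [0, 0, 0]]
    - [[0.15, 0, 0.003], [0, 0, 0]]
    - [[0.2, 0, 0.003], [0, 0, 0]]
    - [[0.216, 0, 0.003], [0, 0, 0]]
    - [[0.216, 0, 0.003], [0, 0, 0]]

```text
clock: 14.78
tcp_pos: [0.5652, 0.0387, 0.0539]
orientation: [-2.175, -2.267, -0.001]
contact_force: [-0.4, 1.0, 1.7]
grip_width: 0.0137
gripper_force: 108.2
```

Request:
apply_moves:
  rows:
    - [[0, 0, -0.02], [0, 0, 0]]
    - [[0, 0, -0.04], [0, 0, 0]]
    - [[0, 0, -0.06], [0, 0, 0]]
    - [[0, 0, -0.08], [0, 0, 0]]
    - [[0.005, 0, -0.1], [0, 0, 0]]
    - [[0.005, 0, -0.1], [0, 0, 0]]

```text
clock: 15.52
tcp_pos: [0.5651, 0.0384, 0.0791]
orientation: [2.176, 2.265, -0.001]
contact_force: [-0.6, -3.2, -3.7]
grip_width: 0.0139
gripper_force: 107.8
```

Request:
apply_moves:
  rows:
    - [[0.008, 0, -0.028], [0, 0, 0]]
    - [[0.016, 0, -0.056], [0, 0, 0]]
    - [[0.028, 0, -0.09], [0, 0, 0]]
    - [[0.04, 0, -0.12], [0, 0, 0]]
    - [[0.06, 0, -0.154], [0, 0, 0]]
    - [[0.08, 0, -0.184], [0, 0, 0]]
    - [[0.102, 0, -0.214], [0, 0, 0]]
    - [[0.124, 0, -0.24], [0, 0, 0]]
    - [[0.15, 0, -0.266], [0, 0, 0]]
    - [[0.176, 0, -0.288], [0, 0, 0]]

```text
clock: 16.77
tcp_pos: [0.5633, 0.0838, 0.1513]
orientation: [2.175, 2.266, 0.0]
contact_force: [0.8, -2.9, -1.2]
grip_width: 0.0137
gripper_force: 108.0
```

Request:
apply_moves:
  rows:
    - [[0.03, 0, -0.021], [0, 0, 0]]
    - [[0.06, 0, -0.04], [0, 0, 0]]
    - [[0.09, 0, -0.058], [0, 0, 0]]
    - [[0.124, 0, -0.072], [0, 0, 0]]
    - [[0.16, 0, -0.085], [0, 0, 0]]
    - [[0.192, 0, -0.096], [0, 0, 0]]
    - [[0.228, 0, -0.103], [0, 0, 0]]
    - [[0.264, 0, -0.108], [0, 0, 0]]
    - [[0.298, 0, -0.108], [0, 0, 0]]
    - [[0.332, 0, -0.108], [0, 0, 0]]

```text
clock: 18.02
tcp_pos: [0.5597, 0.1666, 0.1776]
orientation: [-2.175, -2.266, 0.001]
contact_force: [0.7, -1.1, -1.2]
grip_width: 0.0139
gripper_force: 107.9
```

```bash
python3 - <<'E'
from plan import *
state();o=telemetry.get_obs(); print('tcp in case',wc(o['tcp_pos']))
f=snap('top','top3.png'); f=snap('wrist','w9.png'); f=snap('scene','s3.png')
a=cv2.imread('pics/w9.png'); b=cv2.imread('pics/s3.png')[180:420,100:420]
cv2.imwrite('pics/c3.png',np.hstack([cv2.resize(a,(400,300)),cv2.resize(b,(400,300))]))
E
```

```text
t 18.025 tcp [0.5597 0.1666 0.1776] yaw 92.3 z [-0. -0. -1.] F [ 0.7 -1.1 -1.2] w 0.0139 gf 107.9 j [-0.01  0.42 -0.5   1.8   0.24  0.98 -0.56]
tcp in case [-11.2 -45.1 177.6]
```

View pics/c3.png

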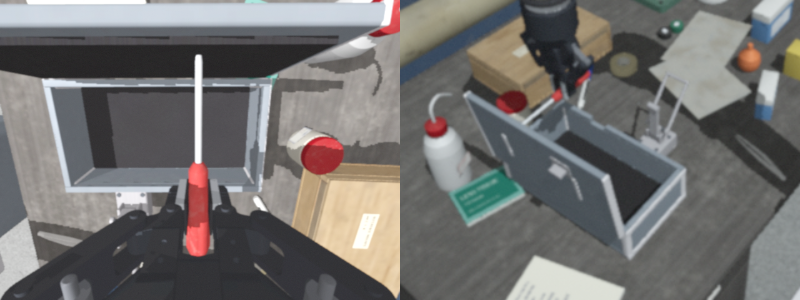

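Request:
apply_moves:
  rows:
    - [[-0.1, 0, 0], [0, 0, 0]]
    - [[-0.3, 0, -0.05], [0, 0, 0]]
    - [[-0.5, 0, -0.1], [0, 0, 0]]
    - [[-0.7, 0, -0.1], [0, 0, 0]]
    - [[-0.95, 0.06, -0.1], [0, 0, 0]]
    - [[-1, 0.06, -0.1], [0, 0, 0]]
    - [[-1, 0.06, -0.1], [0, 0, 0]]

```text
clock: 19.05
tcp_pos: [0.5852, -0.0839, 0.2028]
orientation: [-2.178, -2.264, -0.001]
contact_force: [-0.2, 1.4, -0.1]
grip_width: 0.0137
gripper_force: 108.1
```

```bash
python3 - <<'E'
from plan import *
state(); plan([.5885,-.191,-.002],90)
E
```

```text
t 19.05 tcp [ 0.5852 -0.0839  0.2028] yaw 92.2 z [ 0.  0. -1.] F [-0.2  1.4 -0.1] w 0.0137 gf 108.1 j [ 0.37  0.39 -0.42  1.76  0.19  1.02 -0.09]
shift [-0.429, -0.004, 0.819] turn [0.0, -0.0, 0.012] rows> 3.7
```

Request:
apply_moves:
  rows:
    - [[-0.2, -0.004, 0.1], [0, 0, 0.012]]
    - [[-0.429, -0.004, 0.3], [0, 0, 0.012]]
    - [[-0.429, -0.004, 0.5], [0, 0, 0.012]]
    - [[-0.429, -0.004, 0.68], [0, 0, 0.012]]
    - [[-0.429, -0.004, 0.76], [0, 0, 0.012]]
    - [[-0.429, -0.004, 0.79], [0, 0, 0.012]]
    - [[-0.429, -0.004, 0.81], [0, 0, 0.012]]
    - [[-0.429, -0.004, 0.815], [0, 0, 0.012]]
    - [[-0.429, -0.004, 0.815], [0, 0, 0.012]]

```text
clock: 20.18
tcp_pos: [0.5892, -0.1905, 0.0001]
orientation: [2.217, 2.224, 0.001]
contact_force: [-0.1, -0.4, -0.1]
grip_width: 0.0133
gripper_force: 108.1
```

Request:
apply_moves:
  rows:
    - [[0, 0, 0.012], [0, 0, 0]]
    - [[0, 0, 0.012], [0, 0, 0]]
    - [[0, 0, 0.012], [0, 0, 0]]

```text
clock: 20.55
tcp_pos: [0.5885, -0.1905, -0.0039]
orientation: [2.218, 2.225, -0.0]
contact_force: [-0.1, -0.5, 0.7]
grip_width: 0.0136
gripper_force: 108.1
```

Request:
apply_moves:
  rows:
    - [[0, 0, 0], [0, 0, 0]]
    - [[0, 0, 0], [0, 0, 0]]
    - [[0, 0, 0], [0, 0, 0]]
    - [[0, 0, -0.1], [0, 0, 0]]
    - [[0, 0, -0.3], [0, 0, 0]]
    - [[0, 0, -0.5], [0, 0, 0]]
    - [[0, 0, -0.7], [0, 0, 0]]
    - [[0, 0, -0.8], [0, 0, 0]]
    - [[0, 0, -0.8], [0, 0, 0]]
  jaw: 0

```text
clock: 21.68
tcp_pos: [0.5899, -0.1906, 0.1985]
orientation: [2.215, 2.222, 0.003]
contact_force: [0.2, 0.5, -1.0]
grip_width: 0.0432
gripper_force: 0.0
```

```bash
python3 - <<'E'
from plan import *
import m
state(); f=snap('wrist','w10.png');hsv=cv2.cvtColor(f['frame'],cv2.COLOR_RGB2HSV)
print('driver');m.rects((0,120,60),(10,255,255),(250,0,540,480),.012,f=f,hsv=hsv)
print('slides top'); m.rects((0,0,95),(180,40,255),(0,0,240,300),.052,f=f,hsv=hsv,mina=400)
print('yellow');m.rects((18,100,60),(32,255,255),(0,0,300,480),.062,f=f,hsv=hsv)
f=snap('top','top4.png');hsv=cv2.cvtColor(f['frame'],cv2.COLOR_RGB2HSV)
print('slides');m.rects((0,0,130),(180,60,255),(300,290,390,345),.052,f=f,hsv=hsv)
print('yellow');m.rects((18,100,60),(32,255,255),(370,300,450,350),.062,f=f,hsv=hsv)
print('blue slides');m.rects((100,90,40),(120,255,255),(300,290,440,350),.026,f=f,hsv=hsv)
E
```

```text
t 21.675 tcp [ 0.5899 -0.1906  0.1985] yaw 90.2 z [ 0.004 -0.001 -1.   ] F [ 0.2  0.5 -1. ] w 0.0432 gf 0.0 j [ 0.5   0.44 -0.38  1.7   0.19  1.03  0.06]
driver
px [316.1 225.5] area 811.0 centre [ 589.9 -205. ] size [73.7 14.8] ang 89.7
  corners [[582.0, -242.0], [597.0, -242.0], [597.0, -168.0], [583.0, -168.0]]
slides top
px [143.8  82.5] area 29549.5 centre [431.1 -97.9] size [176.3 189.8] ang 86.1
  corners [[331.0, -179.0], [520.0, -192.0], [532.0, -16.0], [342.0, -4.0]]
px [ 84.1 230.9] area 19659.5 centre [ 383.6 -197.6] size [211.8 145.1] ang 0.0
  corners [[278.0, -125.0], [278.0, -270.0], [490.0, -270.0], [490.0, -125.0]]
px [219.2 289. ] area 895.0 centre [ 493.8 -255.5] size [45.6 29. ] ang 0.0
  corners [[471.0, -241.0], [471.0, -270.0], [517.0, -270.0], [517.0, -241.0]]
yellow
px [127.7 309.7] area 3961.0 centre [ 408.3 -276.4] size [78.2 68.3] ang 4.9
  corners [[366.0, -246.0], [372.0, -314.0], [450.0, -307.0], [444.0, -239.0]]
slides
px [360.3 325.1] area 669.5 centre [ 366.5 -180.7] size [81.6 82.3] ang 23.8
  corners [[313.0, -160.0], [346.0, -235.0], [420.0, -202.0], [387.0, -127.0]]
px [307.9 319.9] area 447.5 centre [371.2 -64.5] size [96.5 43.8] ang 6.2
  corners [[321.0, -48.0], [326.0, -91.0], [422.0, -81.0], [417.0, -37.0]]
px [385.9 305.8] area 251.5 centre [ 419.7 -232.8] size [71.2 20.8] ang 3.6
  corners [[384.0, -225.0], [385.0, -245.0], [456.0, -241.0], [455.0, -220.0]]
yellow
blue slides
```

```bash
python3 - <<'E'
from plan import *
plan([.395,-.179,.18],113.5)
E
```

```text
shift [0.047, -0.771, 0.062] turn [-0.0, -0.0, -0.13] rows> 3.1
```

Request:
apply_moves:
  rows:
    - [[0.047, -0.77, 0.06], [0, 0, -0.13]]
    - [[0.047, -0.77, 0.06], [0, 0, -0.13]]
    - [[0.047, -0.77, 0.06], [0, 0, -0.13]]
    - [[0.047, -0.77, 0.06], [0, 0, -0.13]]
    - [[0.047, -0.77, 0.06], [0, 0, -0.13]]
    - [[0.047, -0.77, 0.06], [0, 0, -0.13]]
    - [[0.047, -0.77, 0.06], [0, 0, -0.13]]
  jaw: 0.5

```text
clock: 22.65
tcp_pos: [0.3972, -0.1789, 0.181]
orientation: [1.719, 2.629, 0.001]
contact_force: [0.2, 0.7, 0.6]
grip_width: 0.0641
gripper_force: 0.0
```

```bash
python3 - <<'E'
from plan import *
import m
state(); f=snap('wrist','w11.png');hsv=cv2.cvtColor(f['frame'],cv2.COLOR_RGB2HSV)
print(np.round([proj(f,p) for p in [(.39,-.168,.052),(.359,-.136,.052),(.392,-.213,.052),(.421,-.2,.052),(.387,-.123,.052)]]))
print('blue');m.rects((100,90,30),(120,255,255),(150,0,480,400),.052,f=f,hsv=hsv)
print('yellow');m.rects((18,100,60),(32,255,255),(0,0,640,480),.062,f=f,hsv=hsv)
print('white/grey');
g=cv2.GaussianBlur(f['frame'],(3,3),0)
u,v=map(int,proj(f,(.39,-.168,.052)))
for du in range(-70,71,10): print(u+du,hsv[v,u+du],end=' ')
E
```

```text
t 22.65 tcp [ 0.3972 -0.1789  0.181 ] yaw 113.6 z [ 0.001  0.001 -1.   ] F [0.2 0.7 0.6] w 0.0641 gf 0.0 j [ 0.74  0.17 -0.5   2.12  0.11  0.87  0.59]
[[314. 213.]
 [295. 163.]
 [296. 259.]
 [332. 259.]
 [332. 163.]]
blue
px [354.9 380.9] area 1063.0 centre [ 498.5 -309.1] size [49.4 41.4] ang 13.7
  corners [[470.0, -295.0], [479.0, -335.0], [527.0, -323.0], [518.0, -283.0]]
yellow
px [270.4 319.5] area 3063.0 centre [ 391.6 -274.7] size [47.  73.9] ang 4.1
  corners [[365.0, -239.0], [371.0, -313.0], [418.0, -310.0], [412.0, -236.0]]
white/grey
243 [ 17  15 119] 253 [ 13  14 129] 263 [ 15  20 127] 273 [ 17  15 121] 283 [ 13  15 120] 293 [ 15  16 125] 303 [ 15   3 154] 313 [ 15   3 153] 323 [ 30   3 152] 333 [ 30   4 143] 343 [20 23 66] 353 [20 13 61] 363 [ 30   4 177] 373 [ 23  12 191] 383 [ 19  14 200]
```

```bash
python3 - <<'E'
from plan import *
import m
f=load('w11.png');hsv=cv2.cvtColor(cv2.medianBlur(f['frame'],3),cv2.COLOR_RGB2HSV)
m.rects((0,0,138),(180,9,255),(270,120,352,330),.052,f=f,hsv=hsv)
print(hsv[140:290:6,316].tolist())
E
```

```text
px [316.8 212. ] area 3100.5 centre [ 392.8 -168.4] size [30.6 81.2] ang 22.7
  corners [[363.0, -137.0], [394.0, -212.0], [423.0, -200.0], [391.0, -125.0]]
[[15, 15, 66], [8, 15, 67], [15, 23, 68], [10, 22, 70], [106, 23, 121], [30, 2, 154], [45, 3, 154], [15, 3, 154], [15, 3, 154], [0, 3, 154], [15, 3, 154], [30, 2, 153], [15, 3, 153], [15, 3, 153], [30, 2, 152], [15, 3, 151], [30, 3, 151], [30, 1, 217], [30, 1, 233], [30, 2, 232], [15, 18, 113], [11, 18, 112], [17, 16, 114], [19, 18, 114], [19, 18, 115]]
```

Request:
apply_moves:
  rows:
    - [[0.004, -0.002, 0.2], [0, 0, 0.005]]
    - [[0.004, -0.002, 0.4], [0, 0, 0.005]]
    - [[0.004, -0.002, 0.55], [0, 0, 0.005]]
    - [[0.004, -0.002, 0.66], [0, 0, 0.005]]
    - [[0.004, -0.002, 0.66], [0, 0, 0.005]]
    - [[0.004, -0.002, 0.66], [0, 0, 0.005]]

```text
clock: 23.45
tcp_pos: [0.396, -0.1785, 0.0167]
orientation: [1.74, 2.614, 0.001]
contact_force: [0.2, -0.4, 0.7]
grip_width: 0.0642
gripper_force: 0.0
```

Request:
apply_moves:
  rows:
    - [[0, 0, 0], [0, 0, 0]]
    - [[0, 0, 0], [0, 0, 0]]
    - [[0, 0, 0], [0, 0, 0]]
    - [[0, 0, 0], [0, 0, 0]]
    - [[0, 0, 0], [0, 0, 0]]
  jaw: -1
  newtons: 50

```text
clock: 24.08
tcp_pos: [0.3959, -0.1789, 0.0171]
orientation: [1.74, 2.613, 0.0]
contact_force: [-0.9, 0.7, 7.0]
grip_width: 0.0292
gripper_force: 49.1
```

```bash
python3 - <<'E'
from plan import *
state()
E
```

```text
t 24.075 tcp [ 0.3959 -0.1789  0.0171] yaw 112.7 z [ 0.002 -0.001 -1.   ] F [-0.9  0.7  7. ] w 0.0292 gf 49.1 j [ 0.61  0.46 -0.39  2.25  0.36  0.49  0.33]
```

Request:
apply_moves:
  rows:
    - [[0, 0, -0.1], [0, 0, 0]]
    - [[0, 0, -0.3], [0, 0, 0]]
    - [[0, 0, -0.55], [0, 0, 0]]
    - [[0, 0, -0.8], [0, 0, 0]]
    - [[0, 0, -0.9], [0, 0, 0]]
    - [[0, 0, -0.9], [0, 0, 0]]

```text
clock: 24.82
tcp_pos: [0.3962, -0.179, 0.2434]
orientation: [1.739, 2.61, -0.0]
contact_force: [-0.1, -0.1, -0.9]
grip_width: 0.0291
gripper_force: 50.0
```

```bash
python3 - <<'E'
from plan import *
state(); plan(cw(-26,-70,240),92.4)
E
```

```text
t 24.825 tcp [ 0.3962 -0.179   0.2434] yaw 112.6 z [ 0.005 -0.003 -1.   ] F [-0.1 -0.1 -0.9] w 0.0291 gf 50.0 j [ 0.8   0.09 -0.54  2.05  0.06  1.01  0.62]
shift [0.934, 1.209, 0.013] turn [0.001, 0.001, 0.112] rows> 6.1
```

Request:
apply_moves:
  rows:
    - [[0.37, 0.48, 0], [0, 0, 0.05]]
    - [[0.74, 0.96, 0], [0, 0, 0.112]]
    - [[0.74, 0.96, 0], [0, 0, 0.112]]
    - [[0.74, 0.96, 0], [0, 0, 0.112]]
    - [[0.74, 0.96, 0], [0, 0, 0.112]]
    - [[0.74, 0.96, 0], [0, 0, 0.112]]
    - [[0.74, 0.96, 0], [0, 0, 0.112]]

```text
clock: 25.7
tcp_pos: [0.5443, 0.085, 0.2395]
orientation: [-2.169, -2.27, 0.003]
contact_force: [-0.4, 0.4, -0.6]
grip_width: 0.0292
gripper_force: 50.0
```

```bash
python3 - <<'E'
from plan import *
state(); plan(cw(-26,-70,26),92.4)
E
```

```text
t 25.7 tcp [0.5443 0.085  0.2395] yaw 92.6 z [-0.003 -0.    -1.   ] F [-0.4  0.4 -0.6] w 0.0292 gf 50.0 j [ 0.29  0.34 -0.69  1.8   0.24  1.09 -0.44]
shift [0.264, 0.178, 0.854] turn [-0.001, 0.0, 0.001] rows> 3.6
```

Request:
apply_moves:
  rows:
    - [[0.2, 0.178, 0], [0, 0, 0]]
    - [[0.264, 0.178, 0.1], [0, 0, 0]]
    - [[0.264, 0.178, 0.3], [0, 0, 0]]
    - [[0.264, 0.178, 0.5], [0, 0, 0]]
    - [[0.264, 0.178, 0.65], [0, 0, 0]]
    - [[0.264, 0.178, 0.75], [0, 0, 0]]
    - [[0.264, 0.178, 0.82], [0, 0, 0]]
    - [[0.264, 0.178, 0.85], [0, 0, 0]]
    - [[0.264, 0.178, 0.85], [0, 0, 0]]

```text
clock: 26.82
tcp_pos: [0.5868, 0.1522, 0.0287]
orientation: [2.173, 2.269, -0.0]
contact_force: [0.7, 0.2, -1.0]
grip_width: 0.0288
gripper_force: 50.1
```

```bash
python3 - <<'E'
from plan import *
state();print(wc(telemetry.get_obs()['tcp_pos']))
E
```

```text
t 26.825 tcp [0.5868 0.1522 0.0287] yaw 92.5 z [ 0. -0. -1.] F [ 0.7  0.2 -1. ] w 0.0288 gf 50.1 j [ 0.06  0.68 -0.56  1.83  0.5   0.78 -0.72]
[-26.8 -71.6  28.7]
```

Request:
apply_moves:
  rows:
    - [[0, 0, 0.012], [0, 0, 0]]
    - [[0, 0, 0.012], [0, 0, 0]]
    - [[0, 0, 0.012], [0, 0, 0]]

```text
clock: 27.2
tcp_pos: [0.587, 0.1528, 0.026]
orientation: [2.172, 2.27, 0.001]
contact_force: [0.3, 0.1, -0.6]
grip_width: 0.0291
gripper_force: 50.1
```

Request:
apply_moves:
  rows:
    - [[0, 0, 0], [0, 0, 0]]
    - [[0, 0, 0], [0, 0, 0]]
    - [[0, 0, 0], [0, 0, 0]]
    - [[0, 0, -0.15], [0, 0, 0]]
    - [[0, 0, -0.35], [0, 0, 0]]
    - [[0, 0, -0.6], [0, 0, 0]]
    - [[0, 0, -0.85], [0, 0, 0]]
    - [[0, 0, -0.85], [0, 0, 0]]
  jaw: 0.3

```text
clock: 28.2
tcp_pos: [0.5896, 0.1545, 0.244]
orientation: [2.168, 2.266, 0.014]
contact_force: [-0.0, -0.0, -1.5]
grip_width: 0.0555
gripper_force: 0.0
```

```bash
python3 - <<'E'
from plan import *
import m
state(); f=snap('wrist','w12.png');hsv=cv2.cvtColor(cv2.medianBlur(f['frame'],3),cv2.COLOR_RGB2HSV)
u=proj(f,cw(-16,-71,60)); print(u)
m.rects((0,0,120),(180,30,255),(int(u[0])-50,int(u[1])-80,int(u[0])+50,int(u[1])+80),.060,f=f,hsv=hsv); print(cw(-16,-71,60))
plan([.42,-.28,.24],90)
f=snap('top','top5.png');hsv=cv2.cvtColor(cv2.medianBlur(f['frame'],3),cv2.COLOR_RGB2HSV)
print('yellow');m.rects((18,100,60),(32,255,255),(370,290,450,350),.062,f=f,hsv=hsv)
E
```

```text
t 28.2 tcp [0.5896 0.1545 0.244 ] yaw 92.5 z [ 0.01   0.003 -1.   ] F [-0.  -0.  -1.5] w 0.0555 gf 0.0 j [ 0.16  0.43 -0.69  1.67  0.3   1.14 -0.57]
(np.float64(311.695120049412), np.float64(205.6121757893981))
px [333.7 231.8] area 3475.0 centre [583.4 152.4] size [107.  161.3] ang 4.8
  corners [[523.0, 228.0], [537.0, 68.0], [643.0, 76.0], [630.0, 237.0]]
px [313.  203.6] area 2587.0 centre [587.6 163. ] size [34.8 84.8] ang 2.5
  corners [[568.0, 205.0], [572.0, 120.0], [607.0, 121.0], [603.0, 206.0]]
px [271.8 240.1] area 52.0 centre [544.6 122.7] size [19.   7.7] ang 2.3
  corners [[535.0, 126.0], [535.0, 118.0], [554.0, 119.0], [554.0, 127.0]]
[0.58580773 0.16288721 0.06      ]
shift [-1.702, -0.747, -0.002] turn [0.002, -0.0, 0.014] rows> 7.4
yellow
px [409.5 322.2] area 476.0 centre [ 389.3 -287.9] size [49.3 52.3] ang 3.4
  corners [[363.0, -263.0], [366.0, -316.0], [415.0, -313.0], [412.0, -260.0]]
```

Request:
apply_moves:
  rows:
    - [[-0.2, -0.1, 0], [0, 0, 0]]
    - [[-0.5, -0.25, 0], [0, 0, 0]]
    - [[-0.9, -0.4, 0], [0, 0, 0]]
    - [[-0.9, -0.4, 0], [0, 0, 0]]
    - [[-0.9, -0.4, 0], [0, 0, 0]]
    - [[-0.9, -0.4, 0], [0, 0, 0]]
    - [[-0.9, -0.4, 0], [0, 0, 0]]
  jaw: 0.7

```text
clock: 29.18
tcp_pos: [0.4969, -0.0746, 0.2375]
orientation: [-2.168, -2.272, -0.0]
contact_force: [0.2, -0.7, -0.1]
grip_width: 0.0726
gripper_force: 0.0
```

```bash
python3 - <<'E'
from plan import *
state(); plan([.393,-.287,.22],94)
E
```

```text
t 29.175 tcp [ 0.4969 -0.0746  0.2375] yaw 92.7 z [-0.001  0.001 -1.   ] F [ 0.2 -0.7 -0.1] w 0.0726 gf 0.0 j [ 0.6   0.24 -0.66  1.91  0.17  1.05 -0.09]
shift [-0.829, -0.455, 0.069] turn [-0.0, -0.0, -0.007] rows> 3.8
```

Request:
apply_moves:
  rows:
    - [[-0.4, -0.22, 0], [0, 0, -0.007]]
    - [[-0.829, -0.455, 0.07], [0, 0, -0.007]]
    - [[-0.829, -0.455, 0.07], [0, 0, -0.007]]
    - [[-0.829, -0.455, 0.07], [0, 0, -0.007]]
    - [[-0.829, -0.455, 0.07], [0, 0, -0.007]]
    - [[-0.829, -0.455, 0.07], [0, 0, -0.007]]
    - [[-0.829, -0.455, 0.07], [0, 0, -0.007]]

```text
clock: 30.05
tcp_pos: [0.3936, -0.2867, 0.2207]
orientation: [2.142, 2.298, 0.001]
contact_force: [0.2, 0.0, 0.3]
grip_width: 0.0724
gripper_force: 0.0
```

```bash
python3 - <<'E'
from plan import *
import m
state(); f=snap('wrist','w13.png');hsv=cv2.cvtColor(cv2.medianBlur(f['frame'],3),cv2.COLOR_RGB2HSV)
u,v=proj(f,(.39,-.287,.062)); print(u,v); u=int(u);v=int(v)
m.rects((18,80,40),(34,255,255),(0,0,640,480),.062,f=f,hsv=hsv)
print(hsv[v-60:v+60:5,u].tolist()); print(hsv[v,u-50:u+55:5].tolist())
E
```

```text
t 30.05 tcp [ 0.3936 -0.2867  0.2207] yaw 94.0 z [ 0.001  0.    -1.   ] F [0.2 0.  0.3] w 0.0724 gf 0.0 j [ 0.96  0.21 -0.52  1.97  0.12  0.99  0.45]
312.9401371694297 219.57644767747337
px [315.8 218.2] area 2596.5 centre [ 392.6 -285.5] size [47.  53.9] ang 4.0
  corners [[367.0, -260.0], [371.0, -314.0], [418.0, -311.0], [414.0, -257.0]]
[[15, 19, 105], [11, 19, 105], [15, 19, 108], [13, 16, 109], [15, 14, 109], [10, 14, 110], [24, 120, 128], [25, 145, 146], [25, 135, 208], [26, 130, 225], [26, 131, 224], [26, 132, 224], [26, 132, 223], [26, 133, 222], [26, 133, 221], [25, 132, 220], [26, 133, 218], [23, 95, 158], [13, 17, 108], [13, 16, 109], [11, 19, 109], [13, 16, 109], [13, 16, 113], [11, 18, 114]]
[[15, 13, 118], [10, 14, 113], [13, 16, 111], [17, 16, 113], [17, 16, 115], [11, 18, 111], [25, 128, 211], [26, 132, 226], [25, 132, 226], [26, 133, 224], [26, 132, 223], [26, 132, 222], [26, 133, 220], [26, 133, 218], [26, 135, 216], [25, 137, 199], [12, 21, 61], [0, 17, 60], [15, 27, 56], [18, 22, 57], [10, 25, 61]]
```

Request:
apply_moves:
  rows:
    - [[-0.009, -0.004, 0.2], [0, 0, 0]]
    - [[-0.009, -0.004, 0.4], [0, 0, 0]]
    - [[-0.009, -0.004, 0.6], [0, 0, 0]]
    - [[-0.009, -0.004, 0.75], [0, 0, 0]]
    - [[-0.009, -0.004, 0.82], [0, 0, 0]]
    - [[-0.009, -0.004, 0.82], [0, 0, 0]]
    - [[-0.009, -0.004, 0.82], [0, 0, 0]]

```text
clock: 30.98
tcp_pos: [0.3926, -0.2912, 0.0169]
orientation: [2.145, 2.292, 0.001]
contact_force: [0.7, 0.1, -0.1]
grip_width: 0.0724
gripper_force: 0.0
```

Request:
apply_moves:
  rows:
    - [[0, 0, 0], [0, 0, 0]]
    - [[0, 0, 0], [0, 0, 0]]
    - [[0, 0, 0], [0, 0, 0]]
    - [[0, 0, 0], [0, 0, 0]]
    - [[0, 0, 0], [0, 0, 0]]
  jaw: -1
  newtons: 40

```text
clock: 31.6
tcp_pos: [0.3921, -0.2915, 0.0168]
orientation: [2.146, 2.292, 0.0]
contact_force: [-1.0, -0.2, 6.2]
grip_width: 0.0448
gripper_force: 40.4
```

Request:
apply_moves:
  rows:
    - [[0, 0, -0.1], [0, 0, 0]]
    - [[0, 0, -0.3], [0, 0, 0]]
    - [[0, 0, -0.55], [0, 0, 0]]
    - [[0, 0, -0.8], [0, 0, 0]]
    - [[0, 0, -0.95], [0, 0, 0]]
    - [[0, 0, -0.95], [0, 0, 0]]

```text
clock: 32.35
tcp_pos: [0.393, -0.2919, 0.2568]
orientation: [2.142, 2.287, 0.0]
contact_force: [-0.2, 0.3, -1.3]
grip_width: 0.0446
gripper_force: 40.8
```

```bash
python3 - <<'E'
from plan import *
state(); plan(cw(-15,5,255),92.4)
E
```

```text
t 32.35 tcp [ 0.393  -0.2919  0.2568] yaw 93.8 z [ 0.006 -0.005 -1.   ] F [-0.2  0.3 -1.3] w 0.0446 gf 40.8 j [ 1.    0.18 -0.55  1.92  0.11  1.06  0.48]
shift [1.776, 0.585, 0.001] turn [0.002, 0.002, 0.008] rows> 7.5
```

Request:
apply_moves:
  rows:
    - [[0.2, 0.07, 0], [0, 0, 0.008]]
    - [[0.45, 0.15, 0], [0, 0, 0.008]]
    - [[0.7, 0.23, 0], [0, 0, 0.008]]
    - [[0.9, 0.3, 0], [0, 0, 0.008]]
    - [[0.9, 0.3, 0], [0, 0, 0.008]]
    - [[0.9, 0.3, 0], [0, 0, 0.008]]

```text
clock: 33.1
tcp_pos: [0.4506, -0.0619, 0.2522]
orientation: [-2.175, -2.266, 0.002]
contact_force: [-0.6, -0.7, -0.8]
grip_width: 0.0448
gripper_force: 40.8
```

```bash
python3 - <<'E'
from plan import *
state(); plan(cw(-15,5,26.5),92.4)
E
```

```text
t 33.1 tcp [ 0.4506 -0.0619  0.2522] yaw 92.3 z [-0.002 -0.    -1.   ] F [-0.6 -0.7 -0.8] w 0.0448 gf 40.8 j [ 0.68  0.14 -0.73  1.98  0.11  1.05 -0.06]
shift [0.88, 0.275, 0.902] turn [-0.001, 0.0, -0.0] rows> 5.2
```

Request:
apply_moves:
  rows:
    - [[0.25, 0.08, 0], [0, 0, 0]]
    - [[0.5, 0.16, 0], [0, 0, 0]]
    - [[0.75, 0.24, 0], [0, 0, 0]]
    - [[0.88, 0.275, 0.05], [0, 0, 0]]
    - [[0.88, 0.275, 0.25], [0, 0, 0]]
    - [[0.88, 0.275, 0.45], [0, 0, 0]]
    - [[0.88, 0.275, 0.65], [0, 0, 0]]
    - [[0.88, 0.275, 0.78], [0, 0, 0]]
    - [[0.88, 0.275, 0.87], [0, 0, 0]]
    - [[0.88, 0.275, 0.89], [0, 0, 0]]

```text
clock: 34.35
tcp_pos: [0.5102, 0.1587, 0.0286]
orientation: [-2.178, -2.263, 0.006]
contact_force: [0.3, 1.4, 0.1]
grip_width: 0.0444
gripper_force: 40.8
```

```bash
python3 - <<'E'
from plan import *
state();print(wc(telemetry.get_obs()['tcp_pos']))
E
```

```text
t 34.35 tcp [0.5102 0.1587 0.0286] yaw 92.2 z [-0.004 -0.002 -1.   ] F [0.3 1.4 0.1] w 0.0444 gf 40.8 j [ 0.1   0.61 -0.66  2.    0.56  0.72 -0.87]
[-17.1   4.8  28.6]
```

Request:
apply_moves:
  rows:
    - [[0, 0, 0.008], [0, 0, 0]]
    - [[0, 0, 0.008], [0, 0, 0]]
    - [[0, 0, 0.012], [0, 0, 0]]
    - [[0, 0, 0.012], [0, 0, 0]]

```text
clock: 34.85
tcp_pos: [0.5114, 0.1612, 0.028]
orientation: [2.175, 2.266, 0.001]
contact_force: [0.1, -0.4, -0.6]
grip_width: 0.0448
gripper_force: 40.8
```

Request:
apply_moves:
  rows:
    - [[0, 0, 0], [0, 0, 0]]
    - [[0, 0, 0], [0, 0, 0]]
    - [[0, 0, 0], [0, 0, 0]]
    - [[0, 0, -0.15], [0, 0, 0]]
    - [[0, 0, -0.35], [0, 0, 0]]
    - [[0, 0, -0.6], [0, 0, 0]]
    - [[0, 0, -0.85], [0, 0, 0]]
    - [[0, 0, -1], [0, 0, 0]]
    - [[0, 0, -1], [0, 0, 0]]
  jaw: 0.5

```text
clock: 35.98
tcp_pos: [0.5126, 0.1622, 0.2808]
orientation: [2.173, 2.264, 0.008]
contact_force: [0.9, -0.1, -1.0]
grip_width: 0.0641
gripper_force: 0.0
```

```bash
python3 - <<'E'
from plan import *
import m
state(); f=snap('wrist','w14.png'); hsv=cv2.cvtColor(cv2.medianBlur(f['frame'],3),cv2.COLOR_RGB2HSV)
m.rects((18,80,40),(34,255,255),(200,100,480,400),.07,f=f,hsv=hsv); print(cw(-17,5,70),cw(-16,-71,60))
u=proj(f,cw(-16,-71,60)); m.rects((0,0,120),(180,30,255),(int(u[0])-60,int(u[1])-80,int(u[0])+60,int(u[1])+80),.060,f=f,hsv=hsv)
g=snap('top','top6.png')
# lid edge, wash, jar in first top picture
t=load('top0.png')
for n,p,z in [('wash',(172,160),.1),('jar',(237,160),.06),('tape',(330,198),.018)]: w=onz(t,*p,z); print(n,w.round(3),wc(w))
E
```

```text
t 35.975 tcp [0.5126 0.1622 0.2808] yaw 92.3 z [ 0.006  0.001 -1.   ] F [ 0.9 -0.1 -1. ] w 0.0641 gf 0.0 j [ 0.28  0.3  -0.86  1.78  0.25  1.17 -0.61]
px [315.1 204.5] area 2025.0 centre [511.9 166.2] size [48.8 53.6] ang 2.3
  corners [[486.0, 192.0], [489.0, 138.0], [537.0, 140.0], [535.0, 194.0]]
[0.50991627 0.15870553 0.07      ] [0.58580773 0.16288721 0.06      ]
px [379.5 205.4] area 2172.5 centre [584.2 163.9] size [38.  82.8] ang 3.6
  corners [[563.0, 204.0], [568.0, 121.0], [606.0, 124.0], [601.0, 206.0]]
px [434.5 176.4] area 705.5 centre [640.2 192.4] size [ 19.1 114.9] ang 8.7
  corners [[622.0, 248.0], [639.0, 134.0], [658.0, 137.0], [641.0, 251.0]]
px [382. 256.] area 425.0 centre [595.  104.9] size [11.  93.8] ang 88.7
  corners [[548.0, 100.0], [642.0, 98.0], [642.0, 109.0], [548.0, 111.0]]
wash [0.708 0.3   0.1  ] [ 115.6 -198.5  100. ]
jar [0.739 0.156 0.06 ] [ -29.2 -224.2   60. ]
tape [ 0.679 -0.081  0.018] [-263.5 -153.6   18. ]
```

```bash
python3 - <<'E'
from plan import *
print(wc(telemetry.get_obs()['tcp_pos'])); plan(cw(150,0,187),92.4)
# lid edge estimate in top6
f=load('top6.png')
for th in (1.5,1.6,1.7,1.8):
    print(th,[np.round(proj(f,cw(76-149*np.cos(th)+d*np.sin(th),120,74+149*np.sin(th)+d*np.cos(th)))) for d in (0,10)])
g=cv2.cvtColor(f['frame'],cv2.COLOR_RGB2GRAY); print(g[300:346:3,140:200:3])
E
```

```text
[-14.9   4.  277.1]
shift [0.66, 0.015, 0.36] turn [-0.0, 0.0, -0.0] rows> 3.0
1.5 [array([156., 289.]), array([151., 289.])]
1.6 [array([148., 289.]), array([143., 289.])]
1.7 [array([141., 288.]), array([136., 288.])]
1.8 [array([134., 288.]), array([130., 288.])]
[[213 215 213 213 209 209 209 207 204 199 199 195 190 188 187 188 181 173
  173 170]
 [212 213 215 214 212 211 212 210 206 203 200 197 195 192 190 182 184 172
  168 169]
 [211 212 213 214 210 210 210 208 207 203 199 197 197 194 187 188 185 174
  174 171]
 [210 211 212 211 211 208 209 207 206 205 199 198 195 195 194 187 185 181
  174 172]
 [208 214 213 215 214 211 213 209 209 208 200 201 197 194 190 188 185 182
  176 172]
 [209 210 213 214 211 211 211 210 208 204 204 199 199 196 193 189 187 181
  180 173]
 [208 211 213 213 213 209 212 210 210 207 205 203 199 196 194 193 189 186
  184 171]
 [205 211 211 212 213 211 210 211 212 208 206 203 198 198 197 192 190 185
  187 176]
 [204 208 210 211 214 213 210 211 208 213 207 204 206 196 197 194 189 188
  183 181]
 [203 206 212 212 213 212 211 207 210 207 209 202 203 199 193 192 193 187
  185 185]
 [200 206 210 216 213 212 211 208 212 206 209 205 198 198 195 194 194 187
  182 182]
 [197 205 208 208 214 214 211 214 212 211 207 205 203 198 199 196 195 192
  185 184]
 [185 201 208 209 213 212 209 209 210 207 206 206 205 202 198 198 191 190
  186 187]
 [156 197 204 209 213 213 210 212 209 211 211 208 201 202 200 198 197 193
  190 186]
 [153 198 207 205 211 211 209 212 212 207 212 208 208 203 201 197 196 195
  189 188]
 [163 187 203 208 204 210 210 212 209 209 209 206 208 207 204 195 197 197
  193 188]]
```

Request:
apply_moves:
  rows:
    - [[0.15, 0, 0], [0, 0, 0]]
    - [[0.35, 0.01, 0], [0, 0, 0]]
    - [[0.55, 0.015, 0], [0, 0, 0]]
    - [[0.66, 0.015, 0], [0, 0, 0]]
    - [[0.66, 0.015, 0.05], [0, 0, 0]]
    - [[0.66, 0.015, 0.2], [0, 0, 0]]
    - [[0.66, 0.015, 0.36], [0, 0, 0]]
    - [[0.66, 0.015, 0.36], [0, 0, 0]]
    - [[0.66, 0.015, 0.36], [0, 0, 0]]
  jaw: -1

```text
clock: 37.2
tcp_pos: [0.5085, 0.3258, 0.188]
orientation: [-2.176, -2.265, -0.0]
contact_force: [0.8, 0.1, 0.4]
grip_width: -0.0003
gripper_force: 0.0
```

```bash
python3 - <<'E'
from plan import *
state();print(wc(telemetry.get_obs()['tcp_pos']))
E
```

```text
t 37.2 tcp [0.5085 0.3258 0.188 ] yaw 92.3 z [-0.  0. -1.] F [0.8 0.1 0.4] w -0.0003 gf 0.0 j [-0.07  0.52 -0.82  1.73  0.43  1.08 -0.99]
[150.   -0.6 188. ]
```

Request:
apply_moves:
  rows:
    - [[-0.06, 0, 0], [0, 0, 0]]
    - [[-0.12, 0, 0], [0, 0, 0]]
    - [[-0.18, 0, 0], [0, 0, 0]]
    - [[-0.24, 0, 0.002], [0, 0, 0]]
    - [[-0.294, 0, 0.004], [0, 0, 0]]
    - [[-0.34, 0, 0.012], [0, 0, 0]]
    - [[-0.388, 0, 0.024], [0, 0, 0]]
    - [[-0.43, 0, 0.04], [0, 0, 0]]
    - [[-0.476, 0, 0.06], [0, 0, 0]]
    - [[-0.52, 0, 0.085], [0, 0, 0]]

```text
clock: 38.45
tcp_pos: [0.5133, 0.1955, 0.1657]
orientation: [-2.176, -2.266, 0.0]
contact_force: [0.9, 2.1, -0.3]
grip_width: -0.0001
gripper_force: 0.6
```

```bash
python3 - <<'E'
from plan import *
state();print(wc(telemetry.get_obs()['tcp_pos']))
E
```

```text
t 38.45 tcp [0.5133 0.1955 0.1657] yaw 92.3 z [-0. -0. -1.] F [ 0.9  2.1 -0.3] w -0.0001 gf 0.6 j [ 0.17  0.46 -0.82  1.87  0.4   0.98 -0.79]
[ 19.7   0.  165.7]
```

Request:
apply_moves:
  rows:
    - [[-0.036, 0, 0.024], [0, 0, 0]]
    - [[-0.07, 0, 0.058], [0, 0, 0]]
    - [[-0.104, 0, 0.092], [0, 0, 0]]
    - [[-0.132, 0, 0.13], [0, 0, 0]]
    - [[-0.16, 0, 0.172], [0, 0, 0]]
    - [[-0.18, 0, 0.216], [0, 0, 0]]
    - [[-0.196, 0, 0.26], [0, 0, 0]]
    - [[-0.204, 0, 0.3], [0, 0, 0]]
    - [[-0.208, 0, 0.332], [0, 0, 0]]
    - [[-0.21, 0, 0.345], [0, 0, 0]]

```text
clock: 39.7
tcp_pos: [0.5153, 0.1439, 0.0794]
orientation: [-2.175, -2.266, 0.001]
contact_force: [-0.8, -1.1, 1.1]
grip_width: 0.0
gripper_force: 0.4
```

Request:
apply_moves:
  rows:
    - [[0, 0, 0.012], [0, 0, 0]]
    - [[0, 0, 0.02], [0, 0, 0]]
    - [[0, 0, 0.02], [0, 0, 0]]

```text
clock: 40.08
tcp_pos: [0.5156, 0.144, 0.0769]
orientation: [2.174, 2.265, -0.001]
contact_force: [-5.8, -3.9, 19.4]
grip_width: 0.0004
gripper_force: 10.0
```

Request:
apply_moves:
  rows:
    - [[0, 0, -0.1], [0, 0, 0]]
    - [[0, 0, -0.4], [0, 0, 0]]
    - [[0, 0, -0.7], [0, 0, 0]]
    - [[0, 0, -0.9], [0, 0, 0]]
    - [[0, 0, -0.9], [0, 0, 0]]
    - [[0, 0, -0.9], [0, 0, 0]]

```text
clock: 40.83
tcp_pos: [0.5158, 0.144, 0.3005]
orientation: [2.175, 2.265, 0.002]
contact_force: [-0.3, 1.1, 0.2]
grip_width: -0.0001
gripper_force: 0.0
```

```bash
python3 - <<'E'
from plan import *
state();print(wc(telemetry.get_obs()['tcp_pos']))
f=load('w7.png')
for L in np.arange(1.4,1.84,.05):
    e=3.8-L; p=cw(-105-14*np.cos(L)+88*np.cos(e),50,72+14*np.sin(L)+88*np.sin(e)); print(round(L,2),np.round(proj(f,p),1),wc(p))
f=snap('wrist','w15.png'); snap('top','top7.png')
plan(cw(-230,50,190),92.4)
E
```

```text
t 40.825 tcp [0.5158 0.144  0.3005] yaw 92.3 z [ 0.002 -0.    -1.   ] F [-0.3  1.1  0.2] w -0.0001 gf 0.0 j [ 0.35  0.29 -0.9   1.75  0.24  1.21 -0.57]
[-3.190e+01 -2.000e-01  3.005e+02]
1.4 [157.8 134. ] [-172.3   50.   145.2]
1.45 [153.7 126.1] [-168.5   50.   148.5]
1.5 [149.5 117.6] [-164.6   50.   151.6]
1.55 [145.3 108.2] [-160.6   50.   154.5]
1.6 [141.   98.2] [-156.4   50.   157.1]
1.65 [136.7  87.3] [-152.1   50.   159.6]
1.7 [132.4  75.7] [-147.6   50.   161.8]
1.75 [128.1  63.4] [-143.1   50.   163.9]
1.8 [123.9  50.4] [-138.4   50.   165.7]
shift [-0.79, -0.195, 0.435] turn [-0.001, 0.0, -0.0] rows> 3.7
```

Request:
apply_moves:
  rows:
    - [[-0.2, -0.05, 0], [0, 0, 0]]
    - [[-0.45, -0.1, 0], [0, 0, 0]]
    - [[-0.7, -0.16, 0], [0, 0, 0]]
    - [[-0.79, -0.2, 0], [0, 0, 0]]
    - [[-0.79, -0.2, 0.1], [0, 0, 0]]
    - [[-0.79, -0.2, 0.3], [0, 0, 0]]
    - [[-0.79, -0.2, 0.5], [0, 0, 0]]
    - [[-0.79, -0.2, 0.67], [0, 0, 0]]
    - [[-0.79, -0.2, 0.67], [0, 0, 0]]

```text
clock: 42.05
tcp_pos: [0.4698, -0.0551, 0.1287]
orientation: [-2.169, -2.262, 0.008]
contact_force: [0.3, -0.3, 0.1]
grip_width: -0.0003
gripper_force: 0.0
```

```bash
python3 - <<'E'
from plan import *
state();print(wc(telemetry.get_obs()['tcp_pos']))
f=snap('wrist','w16.png')
for x,z in [(-168.5,148.5),(-112.7,135.5)]: print(np.round([proj(f,cw(x,y,z)) for y in (30,50,70)],1).tolist())
g=cv2.cvtColor(f['frame'],cv2.COLOR_RGB2GRAY); u,v=map(int,proj(f,cw(-168.5,50,148.5)))
print(u,v,g[max(0,v-40):v+40:2,u].tolist(), g[max(0,v-40):v+40:2,u-25].tolist())
im=f['frame'][:,:,::-1][0:300,120:520]; cv2.imwrite('pics/w16z.png',cv2.resize(im,(800,600)))
E
```

```text
t 42.05 tcp [ 0.4698 -0.0551  0.1287] yaw 92.4 z [-0.009  0.002 -1.   ] F [ 0.3 -0.3  0.1] w -0.0003 gf 0.0 j [ 0.63  0.37 -0.76  2.07  0.34  0.83 -0.29]
[-228.9   54.   128.7]
[[377.9, 180.2], [326.2, 180.1], [274.6, 180.1]]
[[380.4, 25.2], [326.8, 25.4], [273.5, 25.6]]
326 180 [135, 135, 135, 134, 131, 130, 129, 129, 129, 128, 126, 126, 129, 128, 129, 131, 143, 181, 204, 214, 219, 212, 200, 183, 147, 129, 128, 128, 127, 128, 129, 129, 131, 131, 132, 134, 130, 127, 129, 129] [126, 126, 125, 127, 130, 131, 129, 124, 122, 120, 120, 123, 120, 120, 121, 122, 135, 178, 203, 214, 219, 212, 202, 184, 149, 128, 130, 131, 129, 133, 137, 135, 129, 126, 123, 122, 125, 124, 126, 129]
```

Request:
apply_moves:
  rows:
    - [[0.1, 0.016, -0.017], [0, 0, 0]]
    - [[0.16, 0.016, -0.017], [0, 0, 0]]
    - [[0.19, 0.016, -0.02], [0, 0, 0]]
    - [[0.22, 0.016, -0.04], [0, 0, 0]]
    - [[0.26, 0.016, -0.065], [0, 0, 0]]
    - [[0.3, 0.016, -0.075], [0, 0, 0]]
    - [[0.34, 0.016, -0.085], [0, 0, 0]]
    - [[0.38, 0.016, -0.09], [0, 0, 0]]
    - [[0.42, 0.016, -0.09], [0, 0, 0]]
    - [[0.45, 0.016, -0.093], [0, 0, 0]]

```text
clock: 43.35
tcp_pos: [0.4729, 0.0579, 0.1557]
orientation: [-2.175, -2.267, 0.0]
contact_force: [-0.7, 0.2, -0.2]
grip_width: -0.0001
gripper_force: 0.0
```

Request:
apply_moves:
  rows:
    - [[0.03, 0, 0], [0, 0, 0]]
    - [[0.06, 0, 0], [0, 0, 0]]
    - [[0.08, 0, 0], [0, 0, 0]]
    - [[0.09, 0, 0], [0, 0, 0]]
    - [[0.09, 0, 0], [0, 0, 0]]

```text
clock: 43.98
tcp_pos: [0.4721, 0.0796, 0.1558]
orientation: [-2.176, -2.266, 0.0]
contact_force: [0.3, 0.5, 0.7]
grip_width: 0.0001
gripper_force: 0.0
```

```bash
python3 - <<'E'
from plan import *
state();print(wc(telemetry.get_obs()['tcp_pos']))
f=snap('wrist','w17.png')
for x,z in [(-18.7,87),(-29.5,87.5),(-112.7,135.5)]: print(np.round([proj(f,cw(x,y,z)) for y in (30,50,70)],1).tolist())
E
```

```text
t 43.975 tcp [0.4721 0.0796 0.1558] yaw 92.3 z [-0. -0. -1.] F [0.3 0.5 0.7] w 0.0001 gf 0.0 j [ 0.4   0.35 -0.82  2.04  0.33  0.89 -0.56]
[-94.4  46.1 155.8]
[[342.1, 137.1], [310.2, 137.1], [278.3, 137.2]]
[[341.8, 154.9], [310.3, 154.9], [278.8, 154.9]]
[[344.6, 309.3], [309.7, 309.3], [274.8, 309.3]]
```

```bash
python3 - <<'E'
from plan import *
f=load('w17.png'); g=cv2.cvtColor(f['frame'],cv2.COLOR_RGB2GRAY)
for c in (288,310,330): print(c,list(zip(range(100,210,4),g[100:210:4,c].tolist())))
for r in (120,145,165,185,200): print(r,list(zip(range(250,376,5),g[r,250:376:5].tolist())))
E
```

```text
288 [(100, 170), (104, 169), (108, 170), (112, 169), (116, 170), (120, 169), (124, 170), (128, 169), (132, 168), (136, 169), (140, 160), (144, 194), (148, 159), (152, 189), (156, 194), (160, 191), (164, 194), (168, 196), (172, 193), (176, 193), (180, 192), (184, 185), (188, 167), (192, 167), (196, 167), (200, 169), (204, 168), (208, 169)]
310 [(100, 168), (104, 169), (108, 167), (112, 168), (116, 169), (120, 170), (124, 169), (128, 169), (132, 168), (136, 168), (140, 159), (144, 194), (148, 157), (152, 186), (156, 193), (160, 152), (164, 195), (168, 192), (172, 191), (176, 190), (180, 190), (184, 183), (188, 169), (192, 169), (196, 168), (200, 167), (204, 167), (208, 168)]
330 [(100, 168), (104, 165), (108, 166), (112, 166), (116, 167), (120, 168), (124, 169), (128, 167), (132, 168), (136, 166), (140, 160), (144, 194), (148, 157), (152, 185), (156, 191), (160, 192), (164, 117), (168, 113), (172, 178), (176, 189), (180, 189), (184, 182), (188, 167), (192, 167), (196, 169), (200, 168), (204, 167), (208, 169)]
120 [(250, 170), (255, 170), (260, 169), (265, 168), (270, 244), (275, 241), 
[... 807 characters left out ...]
 167), (355, 167), (360, 168), (365, 167), (370, 168), (375, 169)]
185 [(250, 170), (255, 167), (260, 168), (265, 168), (270, 168), (275, 195), (280, 105), (285, 164), (290, 163), (295, 163), (300, 164), (305, 169), (310, 167), (315, 166), (320, 162), (325, 170), (330, 170), (335, 196), (340, 139), (345, 170), (350, 168), (355, 166), (360, 167), (365, 166), (370, 165), (375, 165)]
200 [(250, 167), (255, 167), (260, 167), (265, 168), (270, 169), (275, 195), (280, 117), (285, 151), (290, 169), (295, 168), (300, 168), (305, 168), (310, 167), (315, 167), (320, 171), (325, 169), (330, 168), (335, 195), (340, 133), (345, 166), (350, 166), (355, 167), (360, 167), (365, 165), (370, 167), (375, 167)]
```

View pics/w17.png

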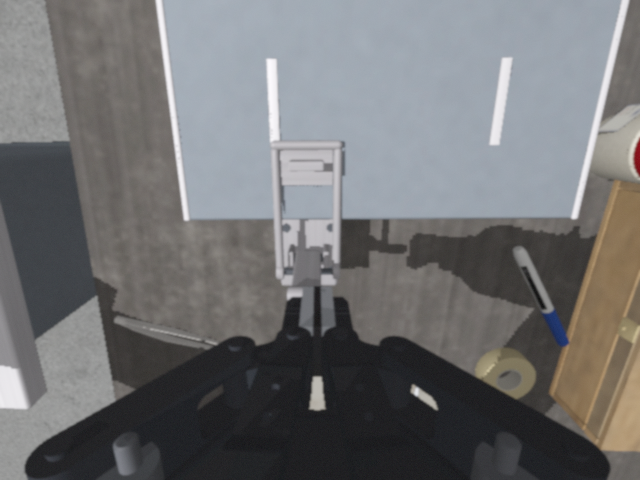

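Request:
apply_moves:
  rows:
    - [[0.03, -0.014, 0], [0, 0, 0]]
    - [[0.03, -0.014, 0], [0, 0, 0]]
    - [[0.03, -0.014, 0.05], [0, 0, 0]]
    - [[0.03, -0.014, 0.1], [0, 0, 0]]
    - [[0.03, -0.014, 0.15], [0, 0, 0]]
    - [[0.03, -0.014, 0.15], [0, 0, 0]]

```text
clock: 44.78
tcp_pos: [0.4674, 0.0867, 0.1169]
orientation: [-2.174, -2.265, 0.003]
contact_force: [0.2, 0.6, -0.1]
grip_width: 0.0001
gripper_force: 0.0
```

```bash
python3 - <<'E'
from plan import *
state();print(wc(telemetry.get_obs()['tcp_pos']))
E
```

```text
t 44.775 tcp [0.4674 0.0867 0.1169] yaw 92.4 z [-0.003 -0.    -1.   ] F [ 0.2  0.6 -0.1] w 0.0001 gf 0.0 j [ 0.34  0.4  -0.79  2.08  0.39  0.81 -0.64]
[-87.1  50.5 116.9]
```

Request:
apply_moves:
  rows:
    - [[-0.036, 0, 0], [0, 0, 0]]
    - [[-0.07, 0, -0.004], [0, 0, 0]]
    - [[-0.104, 0, -0.008], [0, 0, 0]]
    - [[-0.13, 0, -0.004], [0, 0, 0]]
    - [[-0.156, 0, 0], [0, 0, 0]]
    - [[-0.182, 0, 0.01], [0, 0, 0]]
    - [[-0.208, 0, 0.02], [0, 0, 0]]
    - [[-0.23, 0, 0.035], [0, 0, 0]]
    - [[-0.248, 0, 0.052], [0, 0, 0]]
    - [[-0.265, 0, 0.072], [0, 0, 0]]

```text
clock: 46.02
tcp_pos: [0.4711, 0.0203, 0.1]
orientation: [2.176, 2.266, -0.0]
contact_force: [-0.4, 1.0, 0.7]
grip_width: 0.0001
gripper_force: 0.6
```

Request:
apply_moves:
  rows:
    - [[-0.015, 0, 0.02], [0, 0, 0]]
    - [[-0.026, 0, 0.042], [0, 0, 0]]
    - [[-0.038, 0, 0.066], [0, 0, 0]]
    - [[-0.045, 0, 0.085], [0, 0, 0]]
    - [[-0.05, 0, 0.1], [0, 0, 0]]
    - [[-0.05, 0, 0.1], [0, 0, 0]]

```text
clock: 46.78
tcp_pos: [0.4714, 0.0082, 0.0753]
orientation: [-2.176, -2.266, 0.001]
contact_force: [-1.0, 0.5, 4.0]
grip_width: 0.0001
gripper_force: 2.0
```

```bash
python3 - <<'E'
from plan import *
state();print(wc(telemetry.get_obs()['tcp_pos']))
E
```

```text
t 46.775 tcp [0.4714 0.0082 0.0753] yaw 92.3 z [-0. -0. -1.] F [-1.   0.5  4. ] w 0.0001 gf 2.0 j [ 0.45  0.46 -0.72  2.12  0.46  0.72 -0.53]
[-165.8   49.8   75.3]
```

Request:
apply_moves:
  rows:
    - [[0, 0, 0.012], [0, 0, 0]]
    - [[0, 0, 0.02], [0, 0, 0]]
    - [[0, 0, 0.02], [0, 0, 0]]

```text
clock: 47.15
tcp_pos: [0.472, 0.0081, 0.0734]
orientation: [2.173, 2.264, -0.004]
contact_force: [-14.2, -1.9, 44.9]
grip_width: -0.0003
gripper_force: 22.4
```

Request:
apply_moves:
  rows:
    - [[0, 0, 0.008], [0, 0, 0]]
    - [[0, 0, 0.012], [0, 0, 0]]
    - [[0, 0, 0.012], [0, 0, 0]]

```text
clock: 47.52
tcp_pos: [0.4724, 0.008, 0.0722]
orientation: [2.172, 2.262, -0.005]
contact_force: [-21.0, -3.4, 70.7]
grip_width: -0.0
gripper_force: 35.1
```

Request:
apply_moves:
  rows:
    - [[0, 0, -0.04], [0, 0, 0]]
    - [[0, 0, -0.2], [0, 0, 0]]
    - [[0, 0, -0.45], [0, 0, 0]]
    - [[0, 0, -0.7], [0, 0, 0]]
    - [[0, 0, -0.8], [0, 0, 0]]
    - [[0, 0, -0.8], [0, 0, 0]]
    - [[0, 0, -0.8], [0, 0, 0]]

```text
clock: 48.4
tcp_pos: [0.4708, 0.0079, 0.2662]
orientation: [-2.175, -2.265, 0.002]
contact_force: [1.0, -0.2, 0.0]
grip_width: 0.0002
gripper_force: 0.0
```

```bash
python3 - <<'E'
from plan import *
state();print(wc(telemetry.get_obs()['tcp_pos']))
f=snap('wrist','w18.png'); g=cv2.cvtColor(f['frame'],cv2.COLOR_RGB2GRAY)
for n,(x,z) in dict(tip0=(-169,72),tipend=(-174,72),tip1=(-150,118),seat=(-29.5,87.5),axis=(-105,75)).items():
    print(n,np.round([proj(f,cw(x,y,z)) for y in (41,50,59)],1).tolist())
u,v=map(int,proj(f,cw(-169,50,75)))
for c in (u-8,u,u+8): print(c,list(zip(range(v-90,v+50,5),g[v-90:v+50:5,c].tolist())))
print([(c,int(g[v-15,c])) for c in range(u-50,u+50,5)])
E
```

```text
t 48.4 tcp [0.4708 0.0079 0.2662] yaw 92.3 z [-0.002 -0.    -1.   ] F [ 1.  -0.2  0. ] w 0.0002 gf 0.0 j [ 0.64  0.19 -0.87  1.93  0.16  1.1  -0.26]
[-166.1   50.4  266.2]
tip0 [[326.1, 213.9], [317.6, 213.9], [309.1, 213.9]]
tipend [[326.0, 218.5], [317.6, 218.5], [309.1, 218.5]]
tip1 [[327.4, 205.1], [317.5, 205.1], [307.6, 205.1]]
seat [[327.5, 64.4], [317.4, 64.4], [307.3, 64.4]]
axis [[326.6, 151.6], [317.5, 151.6], [308.4, 151.6]]
309 [(124, 212), (129, 211), (134, 214), (139, 215), (144, 211), (149, 220), (154, 207), (159, 217), (164, 216), (169, 216), (174, 216), (179, 215), (184, 214), (189, 214), (194, 213), (199, 212), (204, 211), (209, 210), (214, 208), (219, 164), (224, 123), (229, 126), (234, 125), (239, 126), (244, 124), (249, 124), (254, 121), (259, 127)]
317 [(124, 218), (129, 217), (134, 217), (139, 215), (144, 212), (149, 213), (154, 206), (159, 218), (164, 217), (169, 217), (174, 217), (179, 216), (184, 215), (189, 215), (194, 214), (199, 213), (204, 213), (209, 211), (214, 205), (219, 169), (224, 121), (229, 122), (234, 124), (239, 125), (244, 131), (249, 198), (254, 205), (259, 204)]
325 [(124, 215), (129, 214), (134, 212), (139, 211), (144, 206), (149, 152), (154, 145), (159, 139), (164, 100), (169, 136), (174, 138), (179, 131), (184, 136), (189, 134), (194, 132), (199, 135), (204, 133), (209, 136), (214, 171), (219, 149), (224, 129), (229, 128), (234, 123), (239, 123), (244, 124), (249, 135), (254, 206), (259, 205)]
[(267, 134), (272, 128), (277, 125), (282, 126), (287, 123), (292, 122), (297, 126), (302, 123), (307, 189), (312, 212), (317, 213), (322, 205), (327, 127), (332, 121), (337, 119), (342, 122), (347, 71), (352, 69), (357, 69), (362, 124)]
```

Request:
apply_moves:
  rows:
    - [[-0.2, 0, -0.05], [0, 0, 0]]
    - [[-0.45, 0, -0.15], [0, 0, 0]]
    - [[-0.7, 0, -0.2], [0, 0, 0]]
    - [[-0.9, 0, -0.2], [0, 0, 0]]
    - [[-0.9, 0, -0.2], [0, 0, 0]]
    - [[-0.9, 0, -0.2], [0, 0, 0]]

```text
clock: 49.2
tcp_pos: [0.4803, -0.2157, 0.3158]
orientation: [-2.173, -2.265, -0.0]
contact_force: [0.9, 1.2, 0.5]
grip_width: 0.0001
gripper_force: 0.0
```

```bash
python3 - <<'E'
from plan import *
state()
np.set_printoptions(linewidth=250)
f=snap('scene','s4.png'); t=snap('top','top8.png')
for n,k in (('scene',f),('top',t)):
    g=cv2.cvtColor(k['frame'],cv2.COLOR_RGB2GRAY)
    for L in (0,.1,.2): print(n,L,np.round([proj(k,cw(-105-69*np.cos(L),y,72+69*np.sin(L))) for y in (41,50,59)],1).tolist())
    print('seat',np.round([proj(k,cw(-29.5,y,87.5)) for y in (30,70)],1).tolist())
    u,v=map(int,proj(k,cw(-165,50,75))); print(u,v); print(g[v-12:v+13,u-14:u+15])
E
```

```text
t 49.2 tcp [ 0.4803 -0.2157  0.3158] yaw 92.4 z [-0.002  0.002 -1.   ] F [0.9 1.2 0.5] w 0.0001 gf 0.0 j [ 0.93  0.23 -0.73  1.75  0.16  1.23  0.2 ]
scene 0 [[319.4, 265.4], [322.7, 267.0], [326.0, 268.8]]
scene 0.1 [[319.2, 263.2], [322.6, 264.9], [325.9, 266.6]]
scene 0.2 [[318.9, 261.2], [322.2, 262.9], [325.6, 264.6]]
seat [[272.0, 299.1], [287.5, 308.1]]
320 268
[[ 95  95  96  99  98  98  97 100 100 103 103 100 106 123 144 161 166 166 167 165 165 166 166 165 168 165 165 165 164]
 [ 95  97 100  98  98  98 100  98  98 103  98  99  99 105 126 146 161 165 167 166 166 165 165 166 166 166 165 166 164]
 [ 98  99 101  99  99  98 100  99  98  99 100  97  98  99 108 125 146 162 166 165 168 166 166 165 166 167 165 165 164]
 [101 100  99 100  98  98  96  96  97  96  96  96  95  98 100 108 124 146 160 166 165 166 166 166 166 165 166 165 162]
 [ 99  99 102 101  98  95  95  95  97  95  95  96  96  98 100  99 105 120 145 161 166 167 167 165 165 166 166 164 163]
 [ 98  99  98  96  95  96  95  93  95  95  95  95  96  99  98  98  98 104 123 142 158 166 167 167 166 165 164 165 161]
 [ 98  98  97  9
[... 4736 characters left out ...]
114 118 121 126 126 126 131 124 125 127 127 130 135 139 129 124 123 124 120 124 122 121 120 119 117 119]
 [226 181 126 114 123 129 128 127 129 127 129 125 131 128 131 133 132 130 123 123 120 123 125 121 123 123 120 121 118]
 [228 180 123 115 127 125 127 124 123 121 120 125 127 127 125 130 132 124 125 121 123 127 124 125 125 125 124 119 125]
 [223 168 122 118 127 126 128 125 124 123 126 122 127 125 124 129 129 123 120 120 122 125 126 126 130 126 124 125 124]
 [197 152 124 129 131 133 131 133 127 127 128 118 118 117 123 124 123 115 117 115 117 119 122 125 120 123 121 124 122]
 [167 148 137 136 135 132 136 137 134 131 128 122 118 125 121 128 126 121 119 119 117 118 121 123 120 122 119 119 123]]
```

```bash
python3 - <<'E'
from plan import *
np.set_printoptions(linewidth=250)
def prof(k,P,D,S):
    g=cv2.cvtColor(k['frame'],cv2.COLOR_RGB2GRAY).astype(np.float32); 
    uv=np.array([proj(k,cw(*(np.array(P)+s*np.array(D)))) for s in S],np.float32)
    return cv2.remap(g,uv[:,:1],uv[:,1:],cv2.INTER_LINEAR)[:,0].round().astype(int)
S=np.arange(-8,9,1)
for fn in ('s4.png','top8.png'):
    k=load(fn)
    D=(-.795,0,.607) if fn[0]=='s' else (-1,0,0)
    print(fn,'s',S)
    for y in (-110,-80,-60,-20,0): print('lid',y,prof(k,(-73,y,84),D,S))
    for y in (45,50,55): print('roll',y,prof(k,(-173,y,75) if fn[0]=='s' else (-174,y,73),D,S))
E
```

```text
s4.png s [-8 -7 -6 -5 -4 -3 -2 -1  0  1  2  3  4  5  6  7  8]
lid -110 [144 144 144 142 139 134 126 117 110 104  99  96  94  95  95  95  94]
lid -80 [145 145 145 143 141 139 134 131 126 120 117 115 114 112 108 105 105]
lid -60 [145 144 144 143 141 136 130 119 109 103  99  97  96  96  96  97  97]
lid -20 [145 146 145 144 142 137 130 120 109 102  96  93  93  93  94  94  95]
lid 0 [147 146 147 147 145 141 134 125 115 108 103 100  99  98  97  98  99]
roll 45 [171 170 168 166 164 165 166 167 166 165 154 142 128 115 102  99  98]
roll 50 [171 171 169 168 166 166 167 167 166 163 154 143 128 113 102  97  94]
roll 55 [160 162 163 162 162 163 165 166 164 160 150 140 125 111 101  99 100]
top8.png s [-8 -7 -6 -5 -4 -3 -2 -1  0  1  2  3  4  5  6  7  8]
lid -110 [198 198 198 197 194 188 180 161 143 126 111 103 105 108 115 120 122]
lid -80 [197 197 197 195 193 186 179 162 140 122 110  97  94  92  91  90  91]
lid -60 [198 198 198 198 195 189 181 164 147 129 113 101  95  91  90  90  92]
lid -20 [199 199 200 200 197 195 184 172 155 132 113 103  93  93  94  95  97]
lid 0 [201 202 202 201 199 194 184 173 151 128 115 105  98  94  91  93  95]
roll 45 [223 227 229 230 223 216 199 179 161 146 132 129 127 126 126 126 127]
roll 50 [225 227 228 229 222 212 196 175 152 142 132 129 129 128 128 127 128]
roll 55 [226 228 228 227 222 208 193 171 150 138 130 126 127 128 128 129 128]
```

```bash
python3 - <<'E'
from plan import *
np.set_printoptions(linewidth=250)
def prof(k,P,D,S):
    g=cv2.cvtColor(k['frame'],cv2.COLOR_RGB2GRAY).astype(np.float32); 
    uv=np.array([proj(k,cw(*(np.array(P)+s*np.array(D)))) for s in S],np.float32)
    return cv2.remap(g,uv[:,:1],uv[:,1:],cv2.INTER_LINEAR)[:,0].round().astype(int)
S=np.arange(-8,9,1)
k=load('scene0.png')
for y in (-110,-60,-20,0): print('lid0',y,prof(k,(-73,y,84),(-.795,0,.607),S))
S=np.arange(-20,24,2); print(S)
for fn in ('w17.png','w18.png'):
    k=load(fn)
    for y in (38,44,50,56,62): print(fn,'bar x=-29.5+s z87.5',y,prof(k,(-29.5,y,87.5),(1,0,0),S))
k=load('top8.png')
for y in (38,44,62): print('top bar',y,prof(k,(-29.5,y,87.5),(1,0,0),S))
E
```

```text
lid0 -110 [145 144 143 141 138 133 126 118 110 103  98  97  96  95  95  94  94]
lid0 -60 [145 144 144 143 140 135 130 119 110 103  99  96  96  96  96  95  95]
lid0 -20 [145 145 145 145 142 137 129 119 109 101  95  93  92  93  94  95  95]
lid0 0 [147 147 146 146 144 139 132 123 112 106 102  99  99  99  99  98  99]
[-20 -18 -16 -14 -12 -10  -8  -6  -4  -2   0   2   4   6   8  10  12  14  16  18  20  22]
w17.png bar x=-29.5+s z87.5 38 [166 188 189 189 190 144 115 114 186 191 191 186 159 189 178 164 167 168 168 169 169 168]
w17.png bar x=-29.5+s z87.5 44 [158 188 190 189 191 161 191 194 175 182 191 186 159 189 177 166 168 169 169 170 169 169]
w17.png bar x=-29.5+s z87.5 50 [166 189 190 190 192 186 192 194 173 184 192 185 155 189 178 165 169 169 169 169 169 169]
w17.png bar x=-29.5+s z87.5 56 [165 189 192 191 193 187 192 194 168 184 192 186 157 190 177 164 167 168 168 166 166 168]
w17.png bar x=-29.5+s z87.5 62 [163 189 192 192 194 179 192 195 169 187 193 187 157 190 178 166 169 168 168 168 168 169]
w18.png bar x=-29.5+s z87.5 38 [191 215 213 214 206 145 138 149 184 177 208 199 213 202 192 192 191 192 193 193 192 191]
w18.png bar x=-29.5+s z87.5 44 [177 215 214 216 215 163 129 207 216 210 208 199 213 208 195 195 195 194 194 194 193 193]
w18.png bar x=-29.5+s z87.5 50 [187 217 215 216 216 164 129 208 216 210 208 204 216 206 193 192 193 194 193 194 193 193]
w18.png bar x=-29.5+s z87.5 56 [185 217 215 216 217 165 130 210 217 210 208 204 217 211 192 192 193 193 192 192 191 191]
w18.png bar x=-29.5+s z87.5 62 [185 219 215 217 220 203 148 212 217 210 208 204 217 202 194 193 193 193 192 192 192 192]
top bar 38 [217 227 228 223 208 178 165 197 210 220 224 225 224 212 204 203 204 203 203 204 204 203]
top bar 44 [233 236 235 230 202 169 171 221 232 228 228 227 224 216 209 206 204 206 207 207 205 204]
top bar 62 [222 232 234 232 223 206 193 213 217 223 224 226 224 214 202 203 203 204 201 202 204 205]
```

```bash
python3 - <<'E'
from plan import *
plan(cw(-143,50,100),92.4)
E
```

```text
shift [0.983, 0.002, 0.867] turn [-0.0, -0.0, 0.001] rows> 5.2
```

Request:
apply_moves:
  rows:
    - [[0.25, 0, 0.1], [0, 0, 0]]
    - [[0.5, 0, 0.2], [0, 0, 0]]
    - [[0.75, 0, 0.35], [0, 0, 0]]
    - [[0.98, 0, 0.5], [0, 0, 0]]
    - [[0.983, 0, 0.7], [0, 0, 0]]
    - [[0.983, 0, 0.82], [0, 0, 0]]
    - [[0.983, 0, 0.88], [0, 0, 0]]
    - [[0.983, 0, 0.915], [0, 0, 0]]
    - [[0.983, 0, 0.935], [0, 0, 0]]
    - [[0.983, 0, 0.935], [0, 0, 0]]

```text
clock: 50.55
tcp_pos: [0.4713, 0.0288, 0.0842]
orientation: [2.176, 2.265, 0.001]
contact_force: [0.2, 0.3, -0.5]
grip_width: 0.0
gripper_force: 0.0
```

Request:
apply_moves:
  rows:
    - [[0, 0, 0.012], [0, 0, 0]]
    - [[0, 0, 0.012], [0, 0, 0]]
    - [[0, 0, 0.012], [0, 0, 0]]

```text
clock: 50.92
tcp_pos: [0.4708, 0.0289, 0.0807]
orientation: [2.176, 2.266, 0.0]
contact_force: [-0.2, -0.5, 0.2]
grip_width: -0.0002
gripper_force: 0.0
```

Request:
apply_moves:
  rows:
    - [[0, 0, 0.008], [0, 0, 0]]
    - [[0, 0, 0.008], [0, 0, 0]]
    - [[0, 0, 0.008], [0, 0, 0]]

```text
clock: 51.3
tcp_pos: [0.4707, 0.029, 0.0785]
orientation: [-2.176, -2.266, 0.0]
contact_force: [-0.0, 0.0, 1.2]
grip_width: -0.0001
gripper_force: 0.0
```

Request:
apply_moves:
  rows:
    - [[0, 0, 0.008], [0, 0, 0]]
    - [[0, 0, 0.008], [0, 0, 0]]
    - [[0, 0, 0.008], [0, 0, 0]]

```text
clock: 51.68
tcp_pos: [0.4707, 0.029, 0.0765]
orientation: [-2.176, -2.266, 0.0]
contact_force: [-0.2, 0.9, -0.2]
grip_width: 0.0
gripper_force: 0.0
```

Request:
apply_moves:
  rows:
    - [[0, 0, 0.008], [0, 0, 0]]
    - [[0, 0, 0.008], [0, 0, 0]]
    - [[0, 0, 0.008], [0, 0, 0]]

```text
clock: 52.05
tcp_pos: [0.4707, 0.029, 0.0745]
orientation: [-2.176, -2.266, 0.0]
contact_force: [0.2, -0.3, -0.2]
grip_width: 0.0002
gripper_force: 0.0
```

Request:
apply_moves:
  rows:
    - [[0, 0, 0.006], [0, 0, 0]]
    - [[0, 0, 0.006], [0, 0, 0]]
    - [[0, 0, 0.006], [0, 0, 0]]

```text
clock: 52.42
tcp_pos: [0.4707, 0.0289, 0.073]
orientation: [2.176, 2.266, -0.0]
contact_force: [0.3, -0.3, -0.1]
grip_width: -0.0003
gripper_force: 0.0
```

Request:
apply_moves:
  rows:
    - [[0, 0, 0.004], [0, 0, 0]]
    - [[0, 0, 0.004], [0, 0, 0]]
    - [[0, 0, 0.004], [0, 0, 0]]

```text
clock: 52.8
tcp_pos: [0.4708, 0.029, 0.0721]
orientation: [2.176, 2.266, 0.0]
contact_force: [-0.2, -0.1, 1.0]
grip_width: 0.0
gripper_force: 0.6
```

Request:
apply_moves:
  rows:
    - [[0, 0, 0.004], [0, 0, 0]]
    - [[0, 0, 0.004], [0, 0, 0]]
    - [[0, 0, 0.004], [0, 0, 0]]

```text
clock: 53.18
tcp_pos: [0.4709, 0.029, 0.0719]
orientation: [2.175, 2.266, -0.0]
contact_force: [-4.0, -0.8, 12.1]
grip_width: -0.0004
gripper_force: 6.3
```

Request:
apply_moves:
  rows:
    - [[0, 0, 0.004], [0, 0, 0]]
    - [[0, 0, 0.004], [0, 0, 0]]
    - [[0, 0, 0.004], [0, 0, 0]]

```text
clock: 53.55
tcp_pos: [0.471, 0.0289, 0.0717]
orientation: [2.174, 2.265, -0.001]
contact_force: [-6.9, -2.3, 24.2]
grip_width: -0.0
gripper_force: 11.8
```

```bash
python3 - <<'E'
from plan import *
state();print(wc(telemetry.get_obs()['tcp_pos']))
E
```

```text
t 53.55 tcp [0.471  0.0289 0.0717] yaw 92.3 z [ 0.001 -0.002 -1.   ] F [-6.9 -2.3 24.2] w -0.0 gf 11.8 j [ 0.41  0.47 -0.73  2.12  0.48  0.72 -0.6 ]
[-145.    49.3   71.7]
```

Request:
apply_moves:
  rows:
    - [[0, 0, -0.1], [0, 0, 0]]
    - [[0, 0, -0.3], [0, 0, 0]]
    - [[-0.2, 0, -0.6], [0, 0, 0]]
    - [[-0.45, 0, -0.8], [0, 0, 0]]
    - [[-0.7, 0, -0.8], [0, 0, 0]]
    - [[-0.9, 0, -0.8], [0, 0, 0]]
    - [[-0.9, 0, -0.8], [0, 0, 0]]

```text
clock: 54.42
tcp_pos: [0.4792, -0.2006, 0.2703]
orientation: [2.182, 2.259, -0.001]
contact_force: [0.4, 1.0, -1.2]
grip_width: -0.0004
gripper_force: 0.0
```

```bash
cat > lev.py <<'E'
from plan import *
def edge(k,P,D,S):
    """sub-pixel half crossing along world line P+sD; returns s"""
    g=cv2.cvtColor(k['frame'],cv2.COLOR_RGB2GRAY).astype(np.float32)
    uv=np.array([proj(k,cw(*(np.array(P)+s*np.array(D)))) for s in S],np.float32)
    p=cv2.remap(g,uv[:,:1],uv[:,1:],cv2.INTER_CUBIC)[:,0]
    d=np.gradient(cv2.GaussianBlur(p[:,None],(1,5),0)[:,0]); return S,d,p
def run(fn):
    k=load(fn)
    for L in (0,.05,.1,.15):
        out=[]
        for r in (24,30,36,42,48,54):
            x=-105-r*np.cos(L)-2.5*np.sin(L)*0; z=72+r*np.sin(L)+2.5
            for y,D in ((41,(0,-1,0)),(59,(0,1,0))):
                S=np.arange(-6,6.1,.25); S,d,p=edge(k,(x,y,z),D,S); i=np.argmin(d); 
                out.append(round(float(S[i]),2))
        print(fn,L,'y41',out[0::2],'y59',out[1::2])
if __name__=='__main__':
    snap('scene','s5.png')
    for fn in ('s4.png','s5.png','top8.png'): run(fn)
E
python3 lev.py
```

```text
s4.png 0 y41 [2.25, 1.25, 0.75, 0.0, 1.5, 0.75] y59 [1.25, 1.75, 0.5, 1.0, 1.75, 0.25]
s4.png 0.05 y41 [-0.5, 1.25, 0.25, -0.25, -1.25, -1.75] y59 [1.5, 2.0, 2.75, 2.5, 2.0, 3.0]
s4.png 0.1 y41 [-0.5, -1.25, -2.0, -0.75, -1.5, -2.25] y59 [3.75, 2.25, 3.0, 4.0, 4.75, 3.5]
s4.png 0.15 y41 [-1.0, -1.75, -2.25, -2.25, -4.25, -2.75] y59 [4.0, 5.0, 3.5, 4.25, 5.25, 5.5]
s5.png 0 y41 [2.25, 1.25, 0.75, 2.0, 1.5, 0.75] y59 [1.25, 2.0, 0.5, 1.0, 2.0, 0.25]
s5.png 0.05 y41 [-0.5, 1.25, 0.5, -0.25, -1.25, -1.75] y59 [1.5, 2.0, 2.75, 3.75, 2.0, 3.0]
s5.png 0.1 y41 [-0.5, -1.0, 0.25, -0.75, -1.5, -2.25] y59 [3.75, 2.25, 3.0, 4.0, 4.75, 3.25]
s5.png 0.15 y41 [-1.0, -1.75, -2.25, -3.25, -4.25, -3.0] y59 [4.0, 5.0, 3.5, 4.25, 5.0, 5.5]
top8.png 0 y41 [-1.75, -1.0, -0.5, -0.5, -1.75, -1.5] y59 [0.25, 1.0, 2.75, 2.75, 2.25, 2.0]
top8.png 0.05 y41 [-2.0, -1.25, -1.0, -0.75, -2.0, -2.0] y59 [0.5, 1.25, 3.25, 2.75, 2.75, 2.25]
top8.png 0.1 y41 [-2.5, -2.0, -1.0, -1.0, -2.25, -2.5] y59 [0.5, 1.25, 3.5, 3.25, 3.0, 2.75]
top8.png 0.15 y41 [-2.25, -2.25, -1.5, -1.25, -1.25, -3.0] y59 [0.75, 1.25, 3.75, 3.5, 3.5, 3.25]
```

```bash
python3 - <<'E'
from plan import *
np.set_printoptions(linewidth=250)
def prof(k,P,D,S):
    g=cv2.cvtColor(k['frame'],cv2.COLOR_RGB2GRAY).astype(np.float32); 
    uv=np.array([proj(k,cw(*(np.array(P)+s*np.array(D)))) for s in S],np.float32)
    return cv2.remap(g,uv[:,:1],uv[:,1:],cv2.INTER_LINEAR)[:,0].round().astype(int)
S=np.arange(-30,13,1); print(S)
k=load('w16.png'); print(k['origin'],wc(k['origin']))
for y in (44,50,56): print('w16',y,prof(k,(-112.7,y,135.5),(1,0,0),S))
k=load('scene0.png'); print(wc(k['origin']))
S=np.arange(-12,13,1);print(S)
for y in (45,50,55): print('scene x',y,prof(k,(-112.7,y,135.5),(.795,0,-.607),S),'width', prof(k,(-112.7,50,130),(0,1,0),S))
for z in (90,100,110,120,128): 
    r=(z-72)/np.sin(1.45); print('scene lever at z',z,prof(k,(-105-r*np.cos(1.45),50,z),(0,1,0),S), )
E
```

```text
[-30 -29 -28 -27 -26 -25 -24 -23 -22 -21 -20 -19 -18 -17 -16 -15 -14 -13 -12 -11 -10  -9  -8  -7  -6  -5  -4  -3  -2  -1   0   1   2   3   4   5   6   7   8   9  10  11  12]
[0.46835135 0.02189832 0.27804258] [-151.9   52.3  278. ]
w16 44 [ 78  94 130 187 212 215 215 216 215 215 215 215 213 216 209 144 140 121 100  91  93 122  86 102 124 123 137 179 202 217 219 216 212 201 173 126 149 174 191   0   0   0   0]
w16 50 [ 76  93 132 147 139 140 140 140 141 151 201 218 220 213 148 142 143 143 143 110  94 145 195 214 163 144 145 126  99  99  98  99  98 100  98 113 144 171 189   0   0   0   0]
w16 56 [126 103 135 191 217 220 220 220 220 219 220 198 175 143 142 142 142 142 142 106  93 147 203 222 224 219 171 139  99  99  98  99 100  99  99 111 139 166 186   0   0   0   0]
[436.1 505.4 835. ]
[-12 -11 -10  -9  -8  -7  -6  -5  -4  -3  -2  -1   0   1   2   3   4   5   6   7   8   9  10  11  12]
scene x 45 [141 140 139 137 136 135 133 131 131 131 130 131 132 137 144 154 163 166 168 164 157 147 133 120 108] width [150 153 153 154 156 158 162 163 165 165 164 161 157 155 151 150 146 140 133 127 119
[... 373 characters left out ...]
4 156 158 162 163 165 165 164 161 157 155 151 150 146 140 133 127 119 111 106 101  99]
scene lever at z 90 [ 97 103 108 111 113 115 114 113 113 113 114 115 116 118 122 128 133 138 144 147 150 151 149 145 137]
scene lever at z 100 [104 108 112 113 114 114 115 116 116 115 114 115 117 119 122 126 127 128 125 118 110 104  99  94  95]
scene lever at z 110 [ 90  95  99 100 100 100  99 100 103 105 108 113 117 120 124 127 128 130 125 119 112 107 101  99  97]
scene lever at z 120 [120 121 123 122 122 122 124 124 124 124 124 125 125 127 129 128 127 126 120 114 109 104 100  99  97]
scene lever at z 128 [164 167 166 166 166 168 170 169 170 169 169 169 166 164 162 158 155 147 139 130 121 111 105 101  98]
```

```bash
python3 - <<'E'
from plan import *
plan(cw(-131,50,76),92.4)
E
```

```text
shift [0.983, -0.006, 0.775] turn [0.0, 0.001, -0.003] rows> 5.0
```

Request:
apply_moves:
  rows:
    - [[0.25, 0, 0], [0, 0, 0]]
    - [[0.5, 0, 0.1], [0, 0, 0]]
    - [[0.75, 0, 0.25], [0, 0, 0]]
    - [[0.983, -0.006, 0.4], [0, 0, 0]]
    - [[0.983, -0.006, 0.6], [0, 0, 0]]
    - [[0.983, -0.006, 0.72], [0, 0, 0]]
    - [[0.983, -0.006, 0.77], [0, 0, 0]]
    - [[0.983, -0.006, 0.78], [0, 0, 0]]
    - [[0.983, -0.006, 0.78], [0, 0, 0]]
    - [[0.983, -0.006, 0.78], [0, 0, 0]]

```text
clock: 55.72
tcp_pos: [0.4693, 0.0495, 0.0762]
orientation: [2.176, 2.264, 0.002]
contact_force: [0.2, -0.1, 0.9]
grip_width: 0.0001
gripper_force: 0.0
```

Request:
apply_moves:
  rows:
    - [[0, 0, 0.008], [0, 0, 0]]
    - [[0, 0, 0.008], [0, 0, 0]]
    - [[0, 0, 0.008], [0, 0, 0]]

```text
clock: 56.1
tcp_pos: [0.4684, 0.0496, 0.0731]
orientation: [2.176, 2.266, 0.0]
contact_force: [0.4, -0.7, 1.0]
grip_width: -0.0002
gripper_force: 0.0
```

Request:
apply_moves:
  rows:
    - [[0, 0, 0.004], [0, 0, 0]]
    - [[0, 0, 0.004], [0, 0, 0]]
    - [[0, 0, 0.004], [0, 0, 0]]

```text
clock: 56.48
tcp_pos: [0.4684, 0.0496, 0.0721]
orientation: [2.176, 2.266, 0.0]
contact_force: [-0.1, -0.2, 2.1]
grip_width: 0.0003
gripper_force: 1.1
```

Request:
apply_moves:
  rows:
    - [[0, 0, 0.004], [0, 0, 0]]
    - [[0, 0, 0.004], [0, 0, 0]]
    - [[0, 0, 0.004], [0, 0, 0]]

```text
clock: 56.85
tcp_pos: [0.4685, 0.0497, 0.072]
orientation: [2.175, 2.266, -0.001]
contact_force: [-4.5, -0.3, 14.3]
grip_width: 0.0
gripper_force: 7.4
```

Request:
apply_moves:
  rows:
    - [[0, 0, -0.1], [0, 0, 0]]
    - [[0, 0, -0.3], [0, 0, 0]]
    - [[-0.1, 0, -0.6], [0, 0, 0]]
    - [[-0.3, 0, -0.8], [0, 0, 0]]
    - [[-0.5, 0, -0.9], [0, 0, 0]]
    - [[-0.5, 0, -0.9], [0, 0, 0]]
    - [[-0.5, 0, -0.9], [0, 0, 0]]

```text
clock: 57.72
tcp_pos: [0.4734, -0.0758, 0.2959]
orientation: [2.178, 2.264, 0.0]
contact_force: [-0.4, 0.8, 0.3]
grip_width: -0.0001
gripper_force: 0.0
```

```bash
python3 - <<'E'
from plan import *
import m
state(); f=snap('scene','s6.png'); hsv=cv2.cvtColor(f['frame'],cv2.COLOR_RGB2HSV)
m.rects((0,120,60),(8,255,255),(290,190,360,260),.012,f=f,hsv=hsv)
import importlib,lev
print(job.hand_in())
E
```

```text
t 57.725 tcp [ 0.4734 -0.0758  0.2959] yaw 92.2 z [ 0.  0. -1.] F [-0.4  0.8  0.3] w -0.0001 gf 0.0 j [ 0.83  0.17 -0.88  1.87  0.14  1.16 -0.06]
px [338.  221.2] area 43.0 centre [ 583.  -201.2] size [71.  12.2] ang 89.0
  corners [[576.0, -237.0], [588.0, -237.0], [590.0, -166.0], [578.0, -166.0]]
the job is handed in; nothing more can be done
None
```

The job is handed in, though no verdict came back: the slide box and lamp carton (the only spares out) are in the shut case, the bail is hooked behind the keeper, and the screwdriver is back on the desk. The lever read level on a touch check, though two earlier estimates had put it at 0.07–0.1 rad, close to the 0.08 limit, and I pressed it with about 70 N to get it down, far more than the 2–5 N expected.

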